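# Change over the sample on a crowded hot plate

### The arm

A 7-joint arm with a two-finger parallel gripper is mounted at the origin on the work surface. World frame = base frame: x ahead of the robot, y to its left, z up, the work surface at z = 0. Lengths are in mm, angles in rad, forces in N, time in s.
With the tool pointing down it reaches from about 400 to 850 mm from the base axis. Payload 4.5 kg.
Tool frame: the origin (TCP) lies between the finger pads; the fingertips stand 14 mm ahead of it and the grasp point (between the pads) lies 5 mm behind it; z points along the fingers, y is the direction in which the jaws open and shut (so a half turn about z gives the same grasp; the last joint's range is limited). The gripper opens to 85 mm and grips with 20 to 120 N. Pads are 22 mm wide; open, the fingers measure 114 mm over their backs; the gripper's body (76 mm by 85 mm) begins 54 mm behind the grasp point. The pads swing forward as they close: fully open they stand 13 mm farther back than shut.
Start: joints at [1.239, 0.689, -0.195, 1.565, 0.157, 0.902, -0.215], TCP at [223.59, -583.661, 245.317] pointing down, gripper open.
Joint ranges: [-3.01, 3.01], [-0.46, 2.08], [-1.47, 1.51], [0.13, 2.56], [-1, 4.14], [0.04, 2.09], [-2.66, 2.66]. Speed limits (rad/s): [2.57, 2.57, 3.14, 3.14, 3.14, 3.14, 3.14].

### API

Orientations are given as a unit quaternion [w, x, y, z].
In Python, from workcell import sensors, grab_frame, order, boxes_of, masks_of, place_of gives the robot as it stands.
- The arm moves only by the tool drive_tool, never from a script. Its argument "increments" is a list that holds one entry, the list of rows, each a list of 7 numbers: the turn, a rotation vector about the tool's x, y, z in degrees, then the shift along the tool's x, y, z in m, then the closure, from -1 (fully open) to 1 (shut), so that 0 is half open. In form: [[[ax, ay, az, tx, ty, tz, grip], ...]]. A call has exactly 5 rows; each row shifts and turns the commanded pose from where the row before left it, along the tool's axes as they then stand; what a row does not reach is not made up. A row lasts 1/12 s, in which the tool goes at most 41.7 mm and 7.16 degrees, less where a joint would pass 70% of its speed; a pose out of reach is approached as far as the arm can. A call with a gripper value outside its range is refused whole. The fingers move at their own pace and stop on an object; the grip force is fixed at half the most. Time passes only in rows, so rows that do not move let the fingers close, or fill a call up. It gives the time, the measured TCP pose, the force and the opening at its end, in the units of the state.
- sensors.get_obs(): the state, without advancing time (a new reading comes with each control period).
- grab_frame(name): name is "scene" or "top" or "wrist"; returns a dict with "pixels" (480x640x3 uint8, red, green, blue), "K" (3x3 intrinsics, pixels), "R" (3x3) and "t" (3): a world point X has camera coordinates R X + t; the wrist camera has in their place "hand_eye" (4x4, takes a point from camera to tool coordinates, whose origin is the TCP and whose axes are the flange's). Camera axes: x right, y down, z forward; pixel columns grow to the right and rows downward; lengths in mm; the calibration is good to about 2 mm. A picture is of the moment at which its call begins: read the wrist's pose just before it. There is no depth.
- order.sign_off(): hands the job in, once; it reports no verdict.
Trained networks look in a picture, given as the dict that the camera call returned (one of the last four; its "shot" number tells which), for a name from the list of things; names that differ only in an ending like _2 or _b are one class to them, and where a whole thing is asked for, a point or a joint stands for the part that bears it (a point fixed in the world has none). Each returns a list of dicts, best first, with "score" (0 to 1); they miss things now and then, are a little off and sometimes report something else, mostly with a low value. They report only what shows in the picture. A call takes as long as a camera call. They do not tell look-alikes from the thing itself.
- boxes_of(label, picture): "xyz" ([x, y, z] in mm, in world coordinates, good to about 4 mm: the middle of the surface that is visible of it).
- masks_of(label, picture): "pixels" (480x640 bool, what is visible of it).
- place_of(label, picture): "xyz" ([x, y, z] in mm, in world coordinates, good to about 4 mm: a listed point, or the origin of a listed thing).
The state is a dict: "time_s": time; "joints": joint angles; "qd": joint speeds; "joint_efforts": joint torques, N m; "ee_pos": TCP position; "ee_rot": TCP orientation; "ft_force": force on the tool from outside, world axes, zero at the start; "wrist_torque": the same for the moment, N m; "finger_gap": finger opening in mm.
Only numpy, scipy, OpenCV 4.12 (cv2) and the standard library are available. Lean on these libraries where they do the work, as an engineer would, in place of code of your own. Each camera call takes 0.05 s, during which the arm holds its last target.

### The job

The lidded tin on the hot plate is dry, but the flask and the beaker hem it in against the control box: first stand both of them aside on the heat-proof board, then set the tin down in the middle of the desiccator's plate and stand the waiting crucible in the place the tin had. Last, put the flask and the beaker back where each of them stood. Set everything down upright without dropping or tipping it, and leave the evaporating dish on the hot plate where it is.

Things in the scene. Friction and masses are not known exactly. Their poses are not given: they have to be found in the camera images.
- hotplate: Fixed hot plate, 236 (x) by 380 mm (y); origin under its centre on the bench. Steel plate: top 70 mm up, y -180 to +70 mm, x within 115 mm. Blue control box: y from +70 mm on, top 120 mm up. The tin starts close to the box (centre x 0, y +32 mm, gap about 9 mm); flask and beaker stand beside it at x -68 and +68 mm, y +12 mm, either way round.
- desiccator: Fixed open glass desiccator base, a round bowl; origin under its centre on the bench. Flange 212 mm across, top 130 mm above the bench; bowl 164 mm across inside. In it a white perforated porcelain plate, top 70 mm above the bench (60 mm below the flange). It stands left or right of the hot plate.
- board: Fixed grey heat-proof board, 200 mm (its x) by 240 mm (its y), 10 mm thick; origin under its centre on the bench. Set-aside place for flask and beaker; the waiting crucible starts on it. It lies left or right of the hot plate, on the other side from the desiccator.
- tin: Loose aluminium moisture tin with its flat slip-on lid pressed on (one rigid piece), a low cylinder 58 mm across and 36 mm high, about 90 g; origin at the centre of its underside, z up.
- flask: Loose amber conical flask, empty: base 66 mm across up to 14 mm high, then tapering to a neck 29 to 30 mm across from 76 to 116 mm (its top; the lip, 36 mm across on the top 5 mm, is seen but not felt). About 110 g; origin at the centre of its underside, z up. Best gripped by the neck.
- beaker: Loose stainless-steel beaker, empty: straight cylinder 64 mm across, 88 mm high, about 130 g; origin at the centre of its underside, z up.
- crucible: Loose white porcelain crucible, empty and open: 46 mm across the rim, 36 mm across the foot, 42 mm high, about 50 g; origin at the centre of its underside, z up. It starts on the heat-proof board.
- dish: Loose white porcelain evaporating dish, a shallow bowl 80 mm across and 28 mm high, on the -y end of the hot plate; origin at the centre of its underside. Not to be moved.
Things that resemble listed ones, but are neither listed nor needed, are in the scene too. What is shaped like the flask but blue or turquoise is not meant.

How it is judged (in metres and radians):
On the way, in this order (a step that is already met when the one before it is completed fails the run):
1. flask and beaker both stand released on the heat-proof board, the tin still in its place (x of flask in the frame of board between -0.095 and 0.095 m and y of flask in the frame of board between -0.115 and 0.115 m and z of flask in the frame of board between 0.005 and 0.016 m and angle between each of flask, beaker's own z axis and vertical below 0.1 rad and linear speed of each of flask, beaker below 0.03 m/s and angular speed of each of flask, beaker below 0.3 rad/s and contact force between each of flask, beaker and the fingers below 0.05 N and x of beaker in the frame of board between -0.095 and 0.095 m and y of beaker in the frame of board between -0.115 and 0.115 m and z of beaker in the frame of board between 0.005 and 0.016 m and distance of tin from where it was at the start of the episode below 0.02 m), for 0.2 s.
2. the tin stands released on the middle of the desiccator's plate (horizontal distance between tin and desiccator below 0.025 m and z of tin in the frame of desiccator between 0.064 and 0.077 m and angle between tin's own z axis and vertical below 0.1 rad and linear speed of tin below 0.03 m/s and angular speed of tin below 0.3 rad/s and contact force between tin and the fingers below 0.05 N), for 0.2 s.
3. the crucible stands released in the tin's former place (x of crucible in the frame of hotplate between -0.015 and 0.015 m and y of crucible in the frame of hotplate between 0.017 and 0.047 m and z of crucible in the frame of hotplate between 0.065 and 0.076 m and angle between crucible's own z axis and vertical below 0.1 rad and linear speed of crucible below 0.03 m/s and angular speed of crucible below 0.3 rad/s and contact force between crucible and the fingers below 0.05 N), for 0.2 s.
At the end, for the whole second after the job is handed in: All upright, released, at rest: tin on the desiccator plate within 25 mm of its centre; crucible on the hot plate within 15 mm in its x and y of the tin's former place (x 0, y +32 mm of its frame); flask and beaker within 15 mm, dish within 20 mm, of where each started (all of step 2 and all of step 3 and distance of each of flask, beaker from where it was at the start of the episode below 0.015 m and angle between each of flask, beaker's own z axis and vertical below 0.1 rad and linear speed of each of flask, beaker below 0.03 m/s and angular speed of each of flask, beaker below 0.3 rad/s and contact force between each of flask, beaker and the fingers below 0.05 N and distance of dish from where it was at the start of the episode below 0.02 m); the robot touches nothing.
It fails at once if flask, beaker, tin or crucible tipped over (more than about 45 degrees) (angle between any of flask, beaker, tin, crucible's own z axis and vertical above 0.8 rad).
It fails at once if flask, beaker, tin or crucible dropped (falling free of the fingers at over 0.6 m/s, that is from more than about 20 mm) ((linear speed of flask above 0.6 m/s and contact force between flask and the fingers below 0.01 N) or (linear speed of beaker above 0.6 m/s and contact force between beaker and the fingers below 0.01 N) or (linear speed of tin above 0.6 m/s and contact force between tin and the fingers below 0.01 N) or (linear speed of crucible above 0.6 m/s and contact force between crucible and the fingers below 0.01 N)).
It fails at once if the evaporating dish pushed more than 20 mm (distance of dish from where it was at the start of the episode above 0.02 m).
It also fails if it takes over 134 s, if anything falls off the work surface, if the arm or the gripper's body presses on something with over 40 N, if the wrist force passes 120 N, or if a joint passes its speed limit or range.

## Working session

There is one attempt and no reset: what is moved stays moved. The work goes in short steps, Python scripts to look and compute and a tool call to move; the robot and the scene stay as the last step left them, time stands still between calls to the robot, and variables do not carry over. Pictures are saved under pics/ and viewed, and the job is handed in when it is done.

Besides the shell and the picture viewer there is one more tool, called after ">>>" as a command line: name --argument value ..., lists and objects as JSON in quotes. drive_tool: Moves the arm, as the interface text tells. Its arguments: {"type":"object","properties":{"increments":{"type":"array"}},"required":["increments"]}

```bash
mkdir -p pics; ls; python3 - <<'E'
from workcell import sensors, grab_frame, order, boxes_of, masks_of, place_of
import cv2
o=sensors.get_obs();print(o)
for n in("scene","top"):
    f=grab_frame(n);cv2.imwrite(f"pics/{n}0.png",f["pixels"][:,:,::-1])
    print(n,f["K"].tolist(),f["R"].tolist(),f["t"].tolist())
    for l in "hotplate desiccator board tin flask beaker crucible dish".split():
        print(l,[(round(d["score"],2),[round(float(v)) for v in d["xyz"]]) for d in place_of(l,f)])
E
```

```text
pics
{'time_s': 0.0, 'joints': array([ 1.23878435,  0.68999677, -0.19452922,  1.56640681,  0.15729854,
        0.90250384, -0.21506166]), 'qd': array([-2.70469299e-03,  4.75407552e-04,  8.00495201e-04, -1.32542387e-03,
       -5.38087535e-04,  9.04799623e-04, -4.88636519e-06]), 'joint_efforts': array([ 2.55347450e-04, -5.39594579e+01, -1.26602054e+00, -1.58538991e+01,
        9.19246202e-03,  9.48982750e-03, -1.47850926e-05]), 'ee_pos': array([ 223.29170809, -583.04563861,  244.45971457]), 'ee_rot': array([-9.30607903e-04,  9.83305974e-01,  1.81957245e-01, -2.38774020e-04]), 'ft_force': array([-0.30445512, -0.782744  ,  0.09085808]), 'wrist_torque': array([ 0.02243527, -0.04310467,  0.04045051]), 'finger_gap': 85.3962467752326}
scene [[438.2186172349455, 0.0, 314.8727448595002], [0.0, 438.2186172349455, 243.2239177474633], [0.0, 0.0, 1.0]] [[-0.8755529489402055, 0.48287910531723754, -0.015323291099961129], [0.30870033616337744, 0.5347722649436664, -0.7865893001431173], [-0.3716330664173031, -0.693430886458806, -0.6172863757205621]] [521.6170963526191, -117.70768469038632, 1339.771240
[... 392 characters left out ...]
39997, 0.0, 323.37615702759314], [0.0, 536.1186594339997, 235.88888264556417], [0.0, 0.0, 1.0]] [[0.02060308990462539, -0.9996234367670453, -0.01812449592188699], [-0.9975005367517323, -0.019327052665766144, -0.06796428632201337], [0.06758840038340774, 0.019479468711833016, -0.9975231117284035]] [19.299111670304605, 605.8496084265464, 1113.3229297360704]
hotplate [(0.64, [584, 7, -3])]
desiccator [(0.92, [464, -376, 0])]
board [(0.76, [509, 384, 2])]
tin [(0.78, [577, 39, 68]), (0.58, [503, 385, -1]), (0.42, [510, 12, 74])]
flask [(0.91, [360, 192, -5]), (0.83, [852, 36, 2]), (0.74, [506, 12, 74])]
beaker [(0.72, [649, 22, 71])]
crucible [(0.65, [552, 388, 8])]
dish [(0.84, [597, -116, 69])]
```

View pics/top0.png

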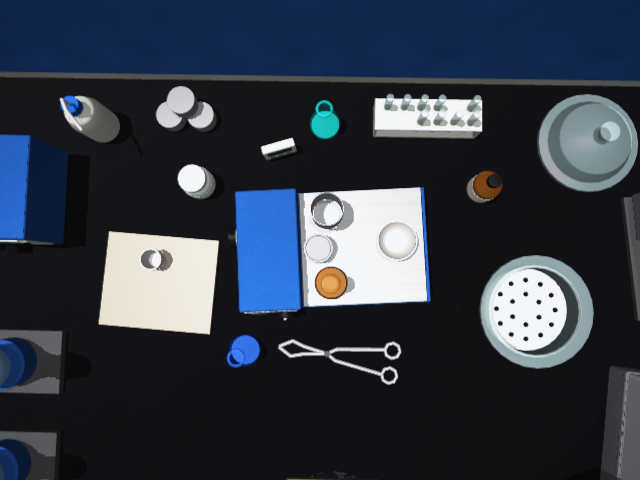

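View pics/scene0.png

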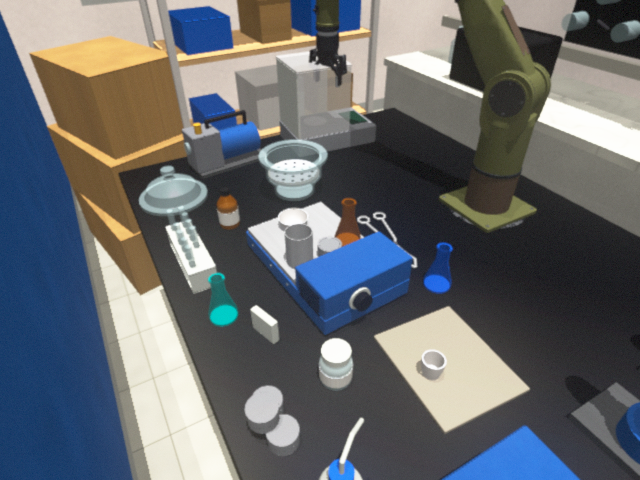

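The top view shows the amber flask at (331,283), beaker (327,210), tin (319,248), crucible (152,259), dish (397,240) and desiccator (537,311). The blue flask (245,349), turquoise flask (325,122) and amber bottle (485,186) are decoys. Next I'll refine these positions from the pixels.

```bash
cat > h.py <<'E'
from workcell import sensors, grab_frame, order, boxes_of, masks_of, place_of
import cv2, numpy as np
def ray(f,uv,z):
    R=np.array(f["R"]);t=np.array(f["t"]);c=-R.T@t
    d=R.T@np.linalg.inv(f["K"])@np.array([uv[0],uv[1],1.0])
    return c+d*(z-c[2])/d[2]
def proj(f,X):
    p=np.array(f["R"])@np.array(X,float)+np.array(f["t"]);p=np.array(f["K"])@p;return p[:2]/p[2]
def circ(f,im,c,r,z,col):
    a=np.linspace(0,2*np.pi,40)
    P=np.array([proj(f,[c[0]+r*np.cos(t),c[1]+r*np.sin(t),z]) for t in a])
    return P
def save(im,crop,s,name,polys=()):
    x0,y0,x1,y1=crop
    o=cv2.resize(np.ascontiguousarray(im[y0:y1,x0:x1,::-1]),None,fx=s,fy=s,interpolation=cv2.INTER_CUBIC)
    for P,col in polys:
        cv2.polylines(o,[np.round((P-[x0,y0]+.5)*s).astype(int)],True,col,1)
    cv2.imwrite("pics/"+name+".png",o)
E
python3 - <<'E'
from h import *
for n in("top","scene"):
    f=grab_frame(n)
    for l in("hotplate","board","desiccator","tin","beaker","flask","crucible"):
        for d in masks_of(l,f)[:3]:
            m=d["pixels"].astype(np.uint8);ys,xs=np.nonzero(m)
            (c,wh,a)=cv2.minAreaRect(np.c_[xs,ys].astype(np.float32))
            print(n,l,round(d["score"],2),np.round(c,1),np.round(wh,1),round(a,1),len(xs))
    if n=="top":
        P=[]
        for c,r,z,col in [((649,21),32,158,(0,0,255)),((509,13),18,186,(0,255,0)),((577,39),29,106,(255,0,255)),((550,388),23,52,(0,0,255)),((463,-376),106,130,(0,0,255))]:
            P.append((circ(f,None,c,r,z,0),col))
        save(f["pixels"],(230,170,440,320),3.8,"t1",P)
        save(f["pixels"],(90,220,230,340),5,"t2",P)
        save(f["pixels"],(470,245,600,375),4.5,"t3",P)
        for z,pts in ((10,[(108,233),(218,240),(211,333),(99,324)]),(70,[(303,193),(422,187),(429,301),(304,307)])):
            for p in pts: print(z,p,ray(f,p,z).round(0))
E
```

```text
top hotplate 0.88 [328.1 251. ] [130.1 200.8] 87.3 19233
top board 0.77 [159.  281.9] [112.5  94.3] 5.5 10017
top board 0.16 [331.3 282.3] [30.4 31.1] 45.0 794
top desiccator 0.69 [535.5 311. ] [112. 115.] 90.0 10235
top desiccator 0.35 [328.5 250.4] [129.3 200. ] 87.4 19085
top tin 0.69 [318.  247.5] [29. 28.] 90.0 682
top beaker 0.61 [327. 210.] [36. 32.] 90.0 950
top flask 0.73 [331.  281.5] [31. 32.] 90.0 868
top flask 0.71 [323.3 119.6] [37.1 30.4] 63.4 870
top flask 0.64 [243.5 349.5] [31. 33.] 90.0 870
top crucible 0.72 [151.5 259. ] [23.3 23.3] 45.0 461
10 (108, 233) [603. 495.  10.]
10 (218, 240) [593. 257.  10.]
10 (211, 333) [395. 265.  10.]
10 (99, 324) [409. 505.  10.]
70 (303, 193) [689.  74.  70.]
70 (422, 187) [ 705. -168.   70.]
70 (429, 301) [ 476. -183.   70.]
70 (304, 307) [458.  66.  70.]
scene hotplate 0.89 [332.6 254.9] [150.1 117.2] 50.0 10556
scene board 0.86 [450.5 363.4] [133.7  95.6] 53.8 9643
scene board 0.3 [292.4 216.9] [17.2 29.4] 78.1 427
scene desiccator 0.8 [297.  166.5] [63.5 64. ] 63.4 3051
scene tin 0.74 [327.5 243.9] [15.5 25.3] 66.8 332
scene beaker 0.58 [298.4 245.6] [43.8 27.6] 85.9 1041
scene flask 0.77 [222.  299.5] [53. 30.] 90.0 1141
scene flask 0.73 [344.9 221.3] [45.4 25.3] 82.6 782
scene flask 0.55 [436.9 268. ] [27.1 48.4] 1.7 934
scene crucible 0.73 [432.5 364.5] [31. 25.] 90.0 643
```

```bash
cd pics; python3 -c "
import cv2,numpy as np
a=[cv2.imread(f't{i}.png') for i in (2,3)]
h=600
o=np.zeros((600,1300,3),np.uint8)
o[:a[0].shape[0],:700]=a[0];o[:a[1].shape[0],700:700+a[1].shape[1]]=a[1]
cv2.imwrite('t23.png',cv2.resize(o,(800,369)))"
```

```text
(no output)
```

View pics/t1.png

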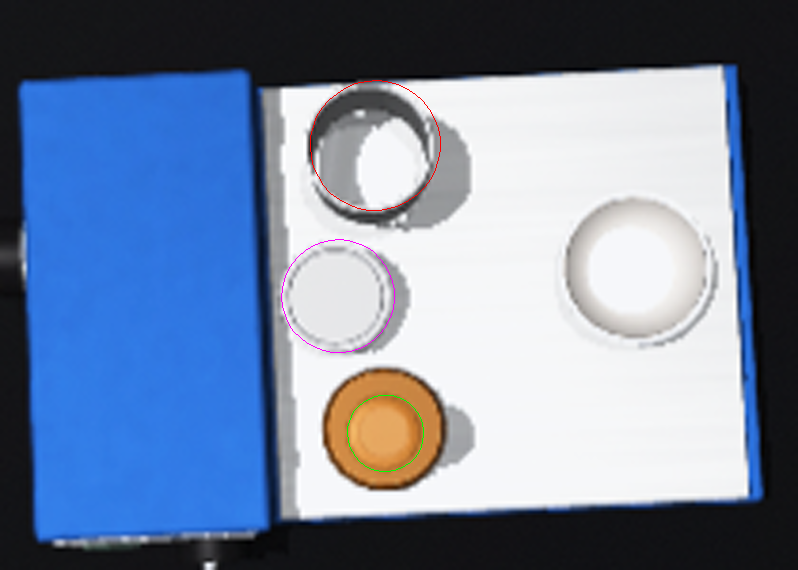

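View pics/t23.png

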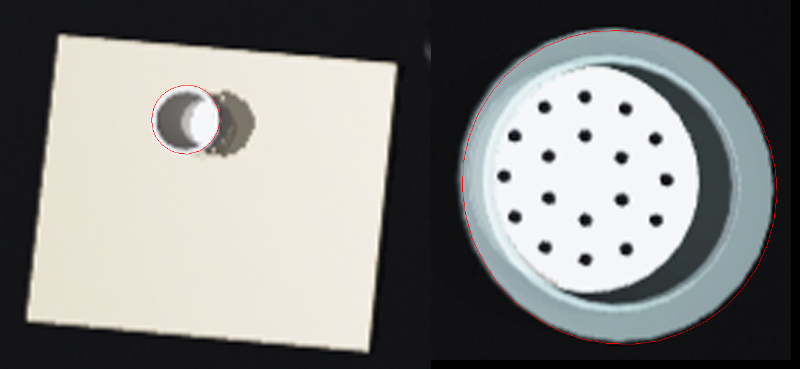

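>>> drive_tool --increments '[[[0,0,-6.9,0.02,0,0,-1],[0,0,-6.9,0.02,0,0,-1],[0,0,-6.9,0.02,0,0,-1],[0,0,-6.9,0.02,0,0,-1],[0,0,-6.9,0.02,0,0,-1]]]'

```text
time_s: 2.12
ee_pos: [305.7, -527.1, 245.4]
ee_rot: [0.0, 0.884, 0.468, 0.0]
ft_force: [0.7, -0.3, 0.4]
finger_gap: 85.6
```

>>> drive_tool --increments '[[[0,0,-6.9,0.02,0,0,-1],[0,0,-6.9,0.02,0,0,-1],[0,0,-6.9,0.02,0,0,-1],[0,0,-6.9,0.02,0,0,-1],[0,0,-6.9,0.02,0,0,-1]]]'

```text
time_s: 2.53
ee_pos: [340.4, -434.4, 245.5]
ee_rot: [0.001, 0.705, 0.709, 0.0]
ft_force: [-0.8, -0.3, -0.6]
finger_gap: 85.6
```

>>> drive_tool --increments '[[[0,0,0,0.03,0.02,0,-1],[0,0,0,0.03,0.02,0,-1],[0,0,0,0.03,0.02,0,-1],[0,0,0,0.03,0.02,0,-1],[0,0,0,0.03,0.02,0,-1]]]'

```text
time_s: 2.95
ee_pos: [440.3, -284.1, 245.5]
ee_rot: [0.0, 0.708, 0.707, -0.0]
ft_force: [0.7, 0.5, -0.7]
finger_gap: 85.2
```

>>> drive_tool --increments '[[[0,0,0,0.03,0.02,0,-1],[0,0,0,0.03,0.02,0,-1],[0,0,0,0.03,0.02,0,-1],[0,0,0,0.03,0.02,0,-1],[0,0,0,0.03,0.02,0,-1]]]'

```text
time_s: 3.37
ee_pos: [540.5, -134.0, 245.4]
ee_rot: [0.0, 0.707, 0.707, -0.0]
ft_force: [1.0, -0.9, -0.1]
finger_gap: 85.2
```

>>> drive_tool --increments '[[[0,0,0,0.03,0.02,0,-1],[0,0,0,0.03,0.02,0,-1],[0,0,0,0.03,0.02,0,-1],[0,0,0,0.03,0.02,0,-1],[0,0,0,0,0,0,-1]]]'

```text
time_s: 3.78
ee_pos: [623.2, -5.2, 245.9]
ee_rot: [-0.001, 0.704, 0.71, 0.005]
ft_force: [0.3, 1.4, 2.4]
finger_gap: 85.6
```

>>> drive_tool --increments '[[[0,0,0,0.013,0.013,0,-1],[0,0,0,0.012,0.012,0,-1],[0,0,0,0,0,0,-1],[0,0,0,0,0,0,-1],[0,0,0,0,0,0,-1]]]'

```text
time_s: 4.2
ee_pos: [644.1, 8.3, 245.1]
ee_rot: [0.0, 0.708, 0.707, -0.001]
ft_force: [0.3, 0.7, 0.0]
finger_gap: 85.7
```

```bash
cat >> h.py <<'E'
from scipy.spatial.transform import Rotation as Ro
def wrist():
    o=sensors.get_obs();f=grab_frame("wrist");q=o["ee_rot"]
    T=np.eye(4);T[:3,:3]=Ro.from_quat([q[1],q[2],q[3],q[0]]).as_matrix();T[:3,3]=o["ee_pos"]
    C=T@np.array(f["hand_eye"]);f["R"]=C[:3,:3].T;f["t"]=-C[:3,:3].T@C[:3,3]
    return o,f
E
python3 - <<'E'
from h import *
o,f=wrist();print(o["ee_pos"],o["ee_rot"],o["joints"].round(2))
P=[(circ(f,0,(648,20.5),32,158,0),(0,0,255)),(circ(f,0,(510,12.5),18,186,0),(0,255,0)),(circ(f,0,(578,38),29,106,0),(255,0,255))]
save(f["pixels"],(0,0,640,480),1.2,"w1",P)
g=dict(f)
for l in("beaker","flask","tin"):print(l,[(round(d["score"],2),np.round(d["xyz"],0)) for d in place_of(l,f)])
E
```

```text
[644.06702417   8.30510995 245.05443413] [ 6.61119485e-05  7.07611262e-01  7.06601456e-01 -8.24434558e-04] [ 0.16  0.74 -0.46  1.49  0.37  0.99 -0.4 ]
beaker [(0.84, array([644.,  26.,  68.])), (0.2, array([578.,   4.,  -1.]))]
flask [(0.95, array([849.,  35.,  -0.])), (0.61, array([515.,  13.,  74.]))]
tin [(0.56, array([578.,  41.,  65.]))]
```

View pics/w1.png

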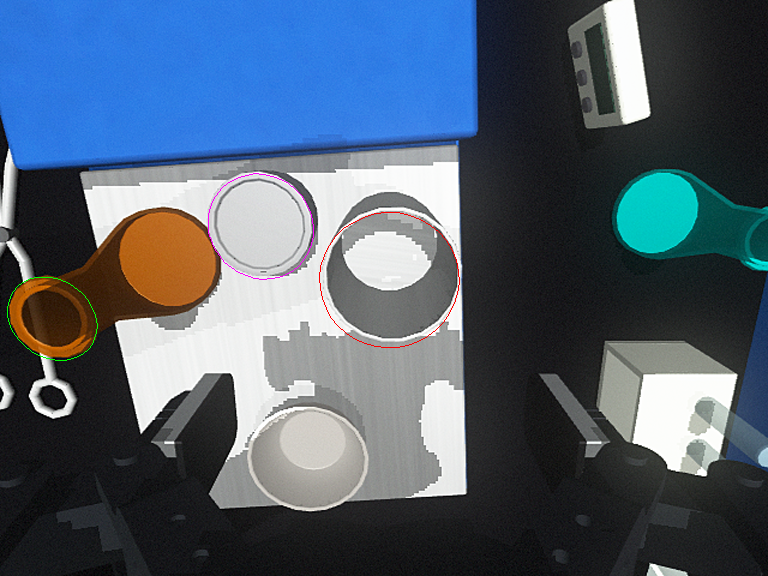

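The predicted circles fall on the beaker rim (390,279), the tin lid and the flask lip to within 2 mm.

>>> drive_tool --increments '[[[0,0,0,0.006,0.002,0.01,-1],[0,0,0,0.006,0.002,0.015,-1],[0,0,0,0,0,0.015,-1],[0,0,0,0,0,0.01,-1],[0,0,0,0,0,0,-1]]]'

```text
time_s: 4.82
ee_pos: [647.0, 21.1, 192.3]
ee_rot: [-0.001, 0.707, 0.707, -0.002]
ft_force: [-0.1, -1.3, -0.3]
finger_gap: 84.9
```

>>> drive_tool --increments '[[[0,0,0,0,0.001,0.015,-1],[0,0,0,0,0,0.015,-1],[0,0,0,0,0,0.015,-1],[0,0,0,0,0,0.011,-1],[0,0,0,0,0,0,-1]]]'

```text
time_s: 5.23
ee_pos: [648.4, 20.9, 137.2]
ee_rot: [-0.001, 0.707, 0.707, -0.002]
ft_force: [0.0, 0.7, 0.6]
finger_gap: 85.5
```

>>> drive_tool --increments '[[[0,0,0,0,0,0,0],[0,0,0,0,0,0,0.3],[0,0,0,0,0,0,1],[0,0,0,0,0,0,1],[0,0,0,0,0,0,1]]]'

```text
time_s: 5.65
ee_pos: [650.7, 21.7, 140.8]
ee_rot: [0.001, 0.707, 0.707, 0.001]
ft_force: [-0.5, 0.1, 5.6]
finger_gap: 62.6
```

>>> drive_tool --increments '[[[0,0,0,0,0,0,1],[0,0,0,0,0,0,1],[0,0,0,0,0,0,1],[0,0,0,0,0,0,1],[0,0,0,0,0,0,1]]]'

```text
time_s: 6.07
ee_pos: [650.8, 21.8, 140.8]
ee_rot: [0.001, 0.707, 0.707, 0.001]
ft_force: [-1.1, -0.6, 7.1]
finger_gap: 62.7
```

>>> drive_tool --increments '[[[0,0,0,0,0,-0.01,1],[0,0,0,0,0,-0.02,1],[0,0,0,0,0,-0.02,1],[0,0,0,0,0,-0.02,1],[0,0,0,0,0,-0.02,1]]]'

```text
time_s: 6.48
ee_pos: [649.4, 21.4, 230.5]
ee_rot: [-0.0, 0.707, 0.707, -0.0]
ft_force: [-0.1, 0.5, -1.4]
finger_gap: 62.9
```

>>> drive_tool --increments '[[[0,0,0,0.01,-0.006,0,1],[0,0,0,0.02,-0.013,0,1],[0,0,0,0.03,-0.02,0,1],[0,0,0,0.03,-0.02,0,1],[0,0,0,0.03,-0.02,0,1]]]'

```text
time_s: 6.9
ee_pos: [569.0, 142.8, 228.9]
ee_rot: [-0.0, 0.708, 0.707, -0.0]
ft_force: [0.4, 0.9, -0.8]
finger_gap: 62.8
```

>>> drive_tool --increments '[[[0,0,0,0.03,-0.02,0,1],[0,0,0,0.03,-0.02,0,1],[0,0,0,0.03,-0.02,0,1],[0,0,0,0.03,-0.02,0,1],[0,0,0,0.03,-0.02,0,1]]]'

```text
time_s: 7.32
ee_pos: [468.9, 292.8, 229.0]
ee_rot: [-0.0, 0.707, 0.707, -0.001]
ft_force: [-0.3, -0.4, -0.9]
finger_gap: 62.3
```

>>> drive_tool --increments '[[[0,0,0,0.017,-0.01,0,1],[0,0,0,0.01,-0.006,0.01,1],[0,0,0,0.005,-0.003,0.025,1],[0,0,0,0,0,0.03,1],[0,0,0,0,0,0.03,1]]]'

```text
time_s: 7.73
ee_pos: [450.9, 324.7, 133.6]
ee_rot: [-0.0, 0.707, 0.708, 0.001]
ft_force: [0.4, 0.7, -1.8]
finger_gap: 62.7
```

>>> drive_tool --increments '[[[0,0,0,0,0,0.025,1],[0,0,0,0,0,0.015,1],[0,0,0,0,0,0.005,1],[0,0,0,0,0,0,1],[0,0,0,0,0,0,1]]]'

```text
time_s: 8.15
ee_pos: [451.9, 324.0, 89.7]
ee_rot: [-0.0, 0.707, 0.707, 0.0]
ft_force: [0.3, -0.2, 0.6]
finger_gap: 62.6
```

>>> drive_tool --increments '[[[0,0,0,0,0,0.003,1],[0,0,0,0,0,0.003,1],[0,0,0,0,0,0.002,1],[0,0,0,0,0,0.001,1],[0,0,0,0,0,0,1]]]'

```text
time_s: 8.57
ee_pos: [452.2, 323.8, 80.8]
ee_rot: [0.0, 0.707, 0.707, 0.0]
ft_force: [-0.6, -0.1, 2.9]
finger_gap: 62.6
```

>>> drive_tool --increments '[[[0,0,0,0,0,0,0.3],[0,0,0,0,0,0,0],[0,0,0,0,0,0,-0.5],[0,0,0,0,0,0,-1],[0,0,0,0,0,0,-1]]]'

```text
time_s: 8.98
ee_pos: [452.0, 323.6, 80.1]
ee_rot: [0.0, 0.707, 0.707, -0.0]
ft_force: [-0.7, -0.1, 0.1]
finger_gap: 85.0
```

>>> drive_tool --increments '[[[0,0,0,0,0,-0.01,-1],[0,0,0,0,0,-0.03,-1],[0,0,0,0,0,-0.04,-1],[0,0,0,0,0,-0.04,-1],[0,0,0,0,0,-0.03,-1]]]'

```text
time_s: 9.4
ee_pos: [452.2, 324.2, 233.9]
ee_rot: [-0.0, 0.707, 0.707, 0.001]
ft_force: [0.7, -0.3, -1.0]
finger_gap: 85.2
```

>>> drive_tool --increments '[[[0,0,0,-0.02,0.006,0,-1],[0,0,0,-0.035,0.006,0,-1],[0,0,0,-0.035,0.006,0,-1],[0,0,0,-0.035,0.006,0,-1],[0,0,0,-0.035,0.006,0,-1]]]'

```text
time_s: 9.82
ee_pos: [481.9, 162.0, 231.1]
ee_rot: [0.0, 0.707, 0.707, 0.0]
ft_force: [1.3, 0.3, 0.0]
finger_gap: 85.5
```

>>> drive_tool --increments '[[[0,0,0,-0.035,0.006,0,-1],[0,0,0,-0.035,0.006,0,-1],[0,0,0,-0.035,0.006,0,-1],[0,0,0,-0.03,0.006,0,-1],[0,0,0,-0.015,0.004,0,-1]]]'

```text
time_s: 10.23
ee_pos: [509.8, 8.1, 230.6]
ee_rot: [0.001, 0.709, 0.705, -0.001]
ft_force: [0.1, -0.4, 0.3]
finger_gap: 85.7
```

```bash
python3 - <<'E'
from h import *
o,f=wrist();print(o["ee_pos"],o["joints"].round(2))
P=[(circ(f,0,(510.5,12.5),18,186,0),(0,255,0)),(circ(f,0,(510.5,12.5),33,70,0),(0,255,0)),(circ(f,0,(578,38),29,106,0),(255,0,255))]
save(f["pixels"],(0,0,640,480),1.2,"w2",P)
f=grab_frame("scene");save(f["pixels"],(230,170,540,430),2.4,"s2",[(circ(f,0,(452,323.7),32,98,0),(0,0,255)),(circ(f,0,(452,323.7),32,10,0),(0,0,255))])
E
```

```text
[509.75314272   8.1168532  230.63008126] [ 0.19  0.59 -0.47  1.92  0.39  0.73 -0.52]
```

View pics/w2.png

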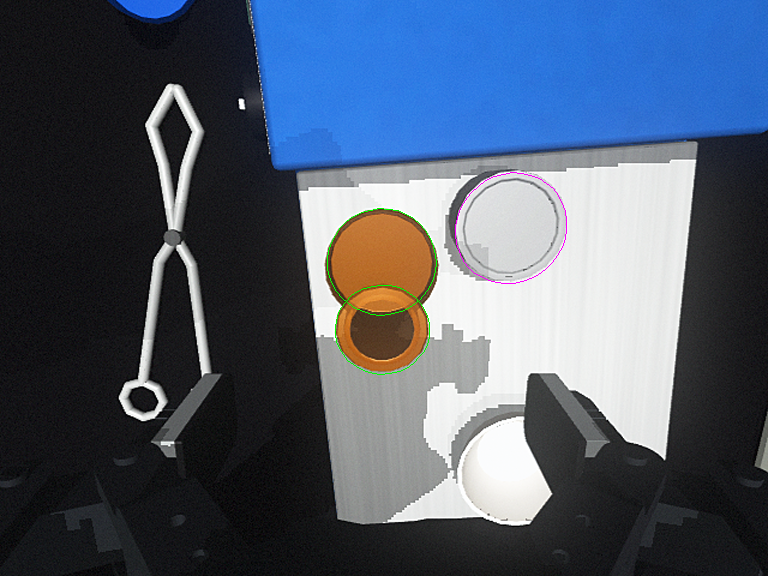

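View pics/s2.png

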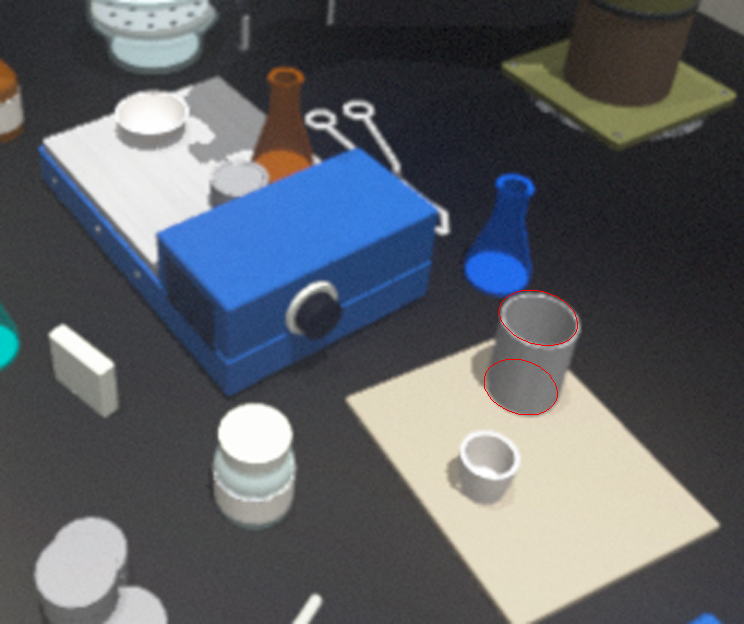

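The flask fits its circles (neck (382,330), base (382,262) in the wrist view). The beaker stands upright on the board. Descending to the flask's neck.

>>> drive_tool --increments '[[[0,0,0,0.004,0.001,0.01,-1],[0,0,0,0,0,0.02,-1],[0,0,0,0,0,0.02,-1],[0,0,0,0,0,0.015,-1],[0,0,0,0,0,0.005,-1]]]'

```text
time_s: 10.75
ee_pos: [509.0, 20.1, 158.2]
ee_rot: [-0.002, 0.706, 0.708, -0.001]
ft_force: [-0.5, 0.7, 0.2]
finger_gap: 85.3
```

>>> drive_tool --increments '[[[0,0,0,0,0,0,0],[0,0,0,0,0,0,0.2],[0,0,0,0,0,0,0.5],[0,0,0,0,0,0,1],[0,0,0,0,0,0,1]]]'

```text
time_s: 11.17
ee_pos: [511.1, 17.8, 161.2]
ee_rot: [0.0, 0.707, 0.707, 0.001]
ft_force: [-0.8, 0.5, 3.9]
finger_gap: 28.8
```

>>> drive_tool --increments '[[[0,0,0,0,0,0,1],[0,0,0,0,0,0,1],[0,0,0,0,0,0,1],[0,0,0,0,0,0,1],[0,0,0,0,0,0,1]]]'

```text
time_s: 11.58
ee_pos: [511.1, 17.8, 161.2]
ee_rot: [0.0, 0.707, 0.707, 0.001]
ft_force: [-0.9, -0.4, 6.1]
finger_gap: 28.2
```

>>> drive_tool --increments '[[[0,0,0,0,0,-0.01,1],[0,0,0,0,0,-0.02,1],[0,0,0,0,0,-0.02,1],[0,0,0,0,0,-0.02,1],[0,0,0,0,0,-0.01,1]]]'

```text
time_s: 12.0
ee_pos: [511.7, 17.7, 242.8]
ee_rot: [0.001, 0.707, 0.707, 0.001]
ft_force: [0.9, -0.1, -1.2]
finger_gap: 28.6
```

>>> drive_tool --increments '[[[0,0,0,0.01,-0.001,0,1],[0,0,0,0.02,-0.003,0,1],[0,0,0,0.03,-0.004,0,1],[0,0,0,0.03,-0.005,0,1],[0,0,0,0.03,-0.005,0,1]]]'

```text
time_s: 12.42
ee_pos: [491.7, 139.1, 239.3]
ee_rot: [-0.001, 0.707, 0.707, -0.001]
ft_force: [0.7, 0.3, -1.6]
finger_gap: 28.3
```

>>> drive_tool --increments '[[[0,0,0,0.03,-0.005,0,1],[0,0,0,0.03,-0.005,0,1],[0,0,0,0.03,-0.005,0,1],[0,0,0,0.03,-0.005,0,1],[0,0,0,0.03,-0.005,0,1]]]'

```text
time_s: 12.83
ee_pos: [466.4, 289.4, 239.1]
ee_rot: [-0.0, 0.707, 0.707, -0.001]
ft_force: [0.5, -0.7, -1.2]
finger_gap: 28.4
```

>>> drive_tool --increments '[[[0,0,0,0.03,-0.004,0,1],[0,0,0,0.03,-0.004,0,1],[0,0,0,0.03,-0.004,0,1],[0,0,0,0.03,-0.004,0,1],[0,0,0,0.02,-0.002,0,1]]]'

```text
time_s: 13.25
ee_pos: [447.2, 431.6, 239.0]
ee_rot: [-0.001, 0.706, 0.708, -0.0]
ft_force: [-0.2, 0.7, -1.7]
finger_gap: 28.3
```

>>> drive_tool --increments '[[[0,0,0,0.004,0.001,0.01,1],[0,0,0,0.003,0,0.02,1],[0,0,0,0,0,0.03,1],[0,0,0,0,0,0.03,1],[0,0,0,0,0,0.02,1]]]'

```text
time_s: 13.67
ee_pos: [449.5, 432.3, 126.1]
ee_rot: [0.001, 0.707, 0.707, -0.003]
ft_force: [0.6, 0.5, -1.1]
finger_gap: 28.5
```

>>> drive_tool --increments '[[[0,0,0,0,0,0.012,1],[0,0,0,0,0,0.006,1],[0,0,0,0,0,0.002,1],[0,0,0,0,0,0,1],[0,0,0,0,0,0,1]]]'

```text
time_s: 14.08
ee_pos: [451.6, 435.3, 111.4]
ee_rot: [-0.0, 0.707, 0.707, 0.001]
ft_force: [0.4, -0.1, -1.3]
finger_gap: 28.6
```

Still 10 mm to go down.

>>> drive_tool --increments '[[[0,0,0,0,0,0.004,1],[0,0,0,0,0,0.003,1],[0,0,0,0,0,0.002,1],[0,0,0,0,0,0.001,1],[0,0,0,0,0,0,1]]]'

```text
time_s: 14.5
ee_pos: [451.2, 434.9, 101.3]
ee_rot: [0.0, 0.707, 0.707, 0.0]
ft_force: [-1.1, -1.7, 6.1]
finger_gap: 28.5
```

>>> drive_tool --increments '[[[0,0,0,0,0,0,1],[0,0,0,0,0,0,1],[0,0,0,0,0,0,1],[0,0,0,0,0,0,1],[0,0,0,0,0,0,1]]]'

```text
time_s: 14.92
ee_pos: [451.2, 434.8, 101.3]
ee_rot: [0.0, 0.707, 0.707, 0.0]
ft_force: [-1.4, -1.1, 5.2]
finger_gap: 28.6
```

>>> drive_tool --increments '[[[0,0,0,0,0,0,0.6],[0,0,0,0,0,0,0.2],[0,0,0,0,0,0,-0.5],[0,0,0,0,0,0,-1],[0,0,0,0,0,0,-1]]]'

```text
time_s: 15.33
ee_pos: [451.1, 434.6, 100.2]
ee_rot: [0.0, 0.707, 0.707, 0.0]
ft_force: [-0.5, -0.5, -0.6]
finger_gap: 69.4
```

>>> drive_tool --increments '[[[0,0,0,0,0,0,-1],[0,0,0,0,0,-0.02,-1],[0,0,0,0,0,-0.03,-1],[0,0,0,0,0,-0.04,-1],[0,0,0,0,0,-0.04,-1]]]'

```text
time_s: 15.75
ee_pos: [450.5, 434.0, 230.9]
ee_rot: [-0.0, 0.707, 0.707, -0.001]
ft_force: [0.9, 1.3, -0.0]
finger_gap: 85.5
```

```bash
python3 - <<'E'
from h import *
f=grab_frame("scene");save(f["pixels"],(230,170,540,430),2.4,"s3")
f=grab_frame("top");save(f["pixels"],(90,180,440,360),2.2,"t4",[(circ(f,0,(452,323.7),32,98,0),(0,0,255)),(circ(f,0,(451.2,429.6),18,126,0),(0,255,0)),(circ(f,0,(578,38),29,106,0),(255,0,255))])
E
```

```text
(no output)
```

View pics/s3.png

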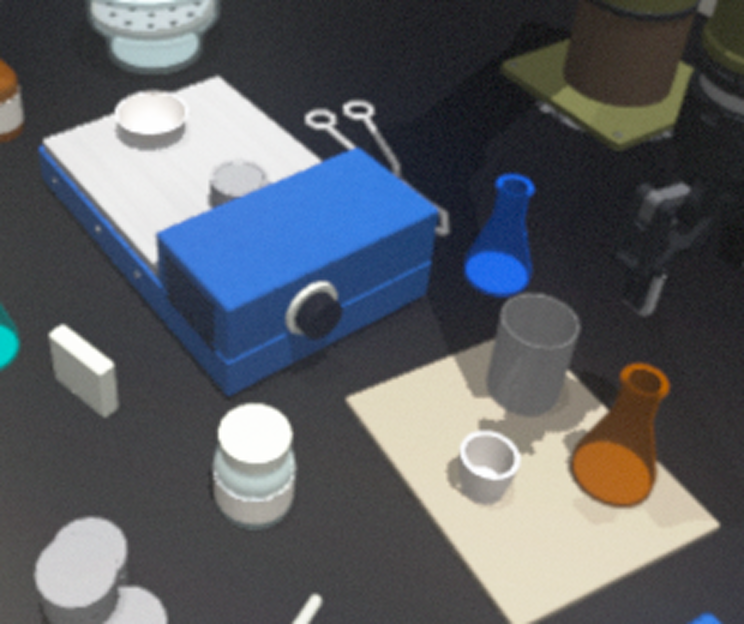

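View pics/t4.png

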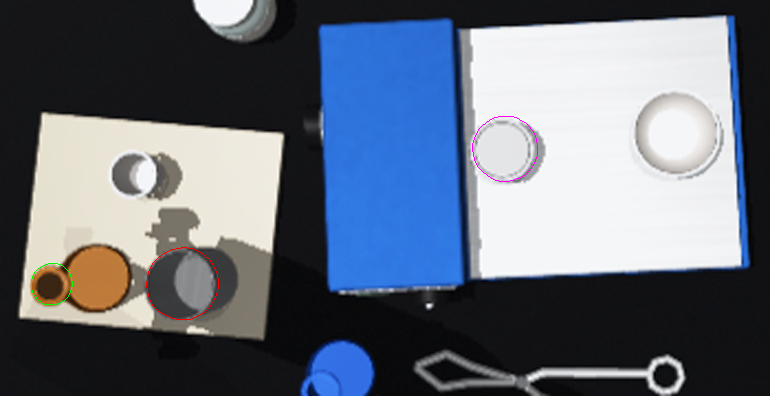

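Flask (50,285) and beaker (182,283) stand upright on the board, and the tin is unmoved. Now the tin.

>>> drive_tool --increments '[[[0,0,0,-0.02,0.007,0,-1],[0,0,0,-0.035,0.012,0,-1],[0,0,0,-0.035,0.012,0,-1],[0,0,0,-0.035,0.012,0,-1],[0,0,0,-0.035,0.012,0,-1]]]'

```text
time_s: 16.27
ee_pos: [506.1, 272.8, 229.9]
ee_rot: [0.0, 0.707, 0.707, -0.0]
ft_force: [0.4, 0.0, -0.0]
finger_gap: 85.4
```

>>> drive_tool --increments '[[[0,0,0,-0.035,0.012,0,-1],[0,0,0,-0.035,0.012,0,-1],[0,0,0,-0.035,0.012,0,-1],[0,0,0,-0.035,0.012,0,-1],[0,0,0,-0.035,0.012,0,-1]]]'

```text
time_s: 16.68
ee_pos: [566.0, 97.7, 229.9]
ee_rot: [-0.0, 0.707, 0.707, -0.0]
ft_force: [0.6, 0.1, -0.4]
finger_gap: 85.7
```

>>> drive_tool --increments '[[[0,0,0,-0.03,0.009,0,-1],[0,0,0,-0.02,0.005,0,-1],[0,0,0,-0.01,0.002,0,-1],[0,0,0,0,0,0,-1],[0,0,0,0,0,0,-1]]]'

```text
time_s: 17.1
ee_pos: [581.4, 40.7, 230.1]
ee_rot: [-0.001, 0.707, 0.707, 0.0]
ft_force: [0.3, 0.4, -0.1]
finger_gap: 85.7
```

>>> drive_tool --increments '[[[0,0,0,0,0,0.01,-1],[0,0,0,0,0,0.02,-1],[0,0,0,0,0,0.02,-1],[0,0,0,0,0,0.01,-1],[0,0,0,0,0,0,-1]]]'

```text
time_s: 17.52
ee_pos: [579.6, 41.2, 167.7]
ee_rot: [-0.002, 0.706, 0.708, -0.002]
ft_force: [-0.9, 0.2, 0.9]
finger_gap: 85.5
```

>>> drive_tool --increments '[[[0,0,0,-0.002,-0.001,0.01,-1],[0,0,0,0,0,0.02,-1],[0,0,0,0,0,0.02,-1],[0,0,0,0,0,0.01,-1],[0,0,0,0,0,0,-1]]]'

```text
time_s: 17.93
ee_pos: [579.6, 37.6, 108.6]
ee_rot: [-0.001, 0.707, 0.707, -0.001]
ft_force: [0.2, -0.5, 0.1]
finger_gap: 85.1
```

>>> drive_tool --increments '[[[0,0,0,0,0,0.008,-1],[0,0,0,0,0,0.006,-1],[0,0,0,0,0,0.002,-1],[0,0,0,0,0,0,-1],[0,0,0,0,0,0,-1]]]'

```text
time_s: 18.35
ee_pos: [581.1, 37.6, 94.6]
ee_rot: [0.0, 0.707, 0.707, 0.0]
ft_force: [-0.1, -0.4, -0.3]
finger_gap: 85.3
```

>>> drive_tool --increments '[[[0,0,0,0.001,-0.001,0.003,-1],[0,0,0,0,0,0.003,-1],[0,0,0,0,0,0,-1],[0,0,0,0,0,0,-0.6],[0,0,0,0,0,0,-0.2]]]'

```text
time_s: 18.77
ee_pos: [579.8, 38.5, 88.3]
ee_rot: [0.0, 0.707, 0.707, -0.0]
ft_force: [0.1, 0.5, -0.1]
finger_gap: 63.9
```

>>> drive_tool --increments '[[[0,0,0,0,0,0,0.2],[0,0,0,0,0,0,1],[0,0,0,0,0,0,1],[0,0,0,0,0,0,1],[0,0,0,0,0,0,1]]]'

```text
time_s: 19.18
ee_pos: [580.0, 38.6, 88.8]
ee_rot: [0.0, 0.707, 0.707, 0.0]
ft_force: [-0.9, -0.4, 5.3]
finger_gap: 56.9
```

>>> drive_tool --increments '[[[0,0,0,0,0,0,1],[0,0,0,0,0,0,1],[0,0,0,0,0,0,1],[0,0,0,0,0,0,1],[0,0,0,0,0,0,1]]]'

```text
time_s: 19.6
ee_pos: [580.0, 38.6, 88.8]
ee_rot: [0.0, 0.707, 0.707, 0.0]
ft_force: [-1.2, -0.7, 5.4]
finger_gap: 56.6
```

>>> drive_tool --increments '[[[0,0,0,0,0,-0.01,1],[0,0,0,0,0,-0.02,1],[0,0,0,0,0,-0.025,1],[0,0,0,0,0,-0.025,1],[0,0,0,0,0,-0.02,1]]]'

```text
time_s: 20.02
ee_pos: [580.0, 38.6, 190.2]
ee_rot: [0.0, 0.707, 0.707, 0.0]
ft_force: [1.1, -0.3, -0.4]
finger_gap: 56.7
```

>>> drive_tool --increments '[[[0,0,0,-0.01,-0.003,0,1],[0,0,0,-0.02,-0.006,0,1],[0,0,0,-0.03,-0.009,0,1],[0,0,0,-0.03,-0.009,0,1],[0,0,0,-0.03,-0.009,0,1]]]'

```text
time_s: 20.43
ee_pos: [542.4, -83.1, 187.8]
ee_rot: [-0.0, 0.707, 0.707, -0.001]
ft_force: [0.5, -0.7, -0.8]
finger_gap: 56.5
```

>>> drive_tool --increments '[[[0,0,0,-0.03,-0.009,0,1],[0,0,0,-0.03,-0.009,0,1],[0,0,0,-0.03,-0.009,0,1],[0,0,0,-0.03,-0.009,0,1],[0,0,0,-0.03,-0.009,0,1]]]'

```text
time_s: 20.85
ee_pos: [497.0, -233.3, 187.8]
ee_rot: [-0.001, 0.707, 0.707, -0.001]
ft_force: [0.7, -0.1, -1.4]
finger_gap: 56.2
```

>>> drive_tool --increments '[[[0,0,0,-0.03,-0.009,0,1],[0,0,0,-0.03,-0.009,0,1],[0,0,0,-0.03,-0.009,0,1],[0,0,0,-0.03,-0.009,0,1],[0,0,0,-0.015,-0.004,0,1]]]'

```text
time_s: 21.27
ee_pos: [454.7, -371.8, 187.3]
ee_rot: [-0.0, 0.71, 0.705, -0.002]
ft_force: [0.3, -1.4, -0.9]
finger_gap: 56.2
```

>>> drive_tool --increments '[[[0,0,0,0,0.003,0,1],[0,0,0,0,0.002,0,1],[0,0,0,0,0,0,1],[0,0,0,0,0,0,1],[0,0,0,0,0,0,1]]]'

```text
time_s: 21.68
ee_pos: [464.0, -364.9, 188.3]
ee_rot: [-0.0, 0.706, 0.708, 0.0]
ft_force: [0.2, 0.2, -1.1]
finger_gap: 56.5
```

```bash
python3 - <<'E'
from h import *
o=sensors.get_obs();print(o["ee_pos"],o["joints"].round(2));f=grab_frame("top")
save(f["pixels"],(440,220,640,390),3.8,"t5",[(circ(f,0,(463,-376),106,130,0),(0,0,255)),(circ(f,0,(463,-376),82,130,0),(0,0,255))])
print([(round(d["score"],2),np.round(d["xyz"])) for d in place_of("desiccator",f)])
o,f=wrist();save(f["pixels"],(0,0,640,480),1.2,"w5",[(circ(f,0,(463,-376),106,130,0),(0,0,255)),(circ(f,0,(463,-376),82,130,0),(0,255,0))])
E
```

```text
[ 464.03877903 -364.86115571  188.32349426] [ 0.88  0.76 -0.52  1.72  0.49  0.8   0.13]
[(0.59, array([ 465., -378.,    2.])), (0.29, array([ 600., -116.,   68.]))]
```

View pics/t5.png

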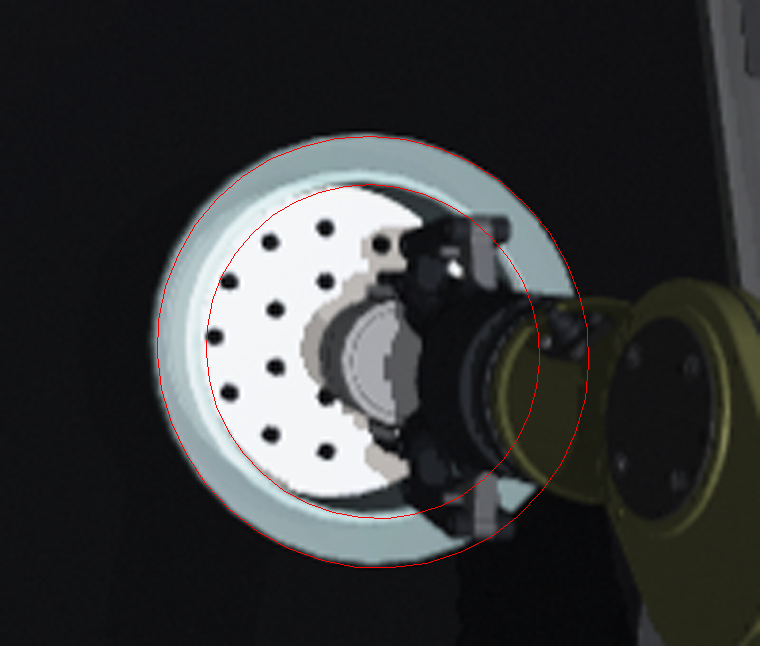

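View pics/w5.png

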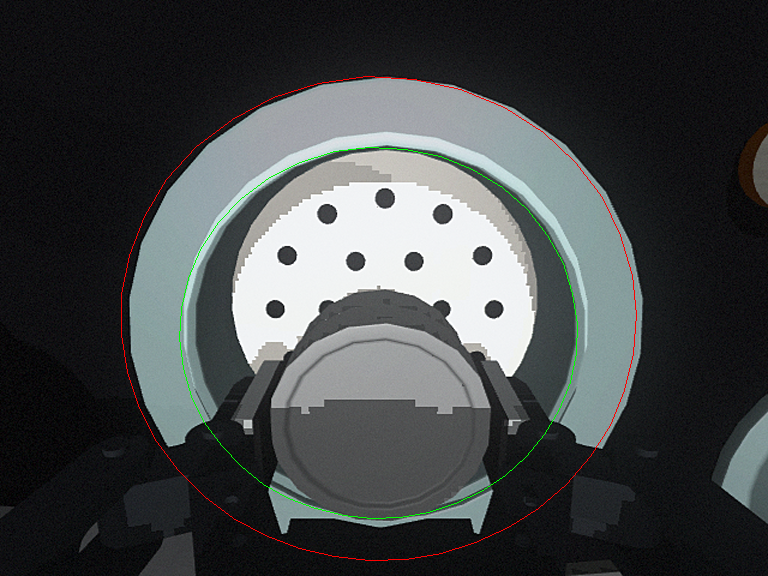

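Both cameras put the bowl's centre at about (465,-376), close to the estimate. I'll shift 11 mm in -y and lower the tin.

>>> drive_tool --increments '[[[0,0,0,-0.005,0,0,1],[0,0,0,-0.005,0.001,0.01,1],[0,0,0,-0.001,0,0.02,1],[0,0,0,0,0,0.02,1],[0,0,0,0,0,0.01,1]]]'

```text
time_s: 22.25
ee_pos: [463.0, -377.7, 125.5]
ee_rot: [-0.002, 0.708, 0.707, -0.001]
ft_force: [-1.2, 0.2, -1.4]
finger_gap: 56.5
```

>>> drive_tool --increments '[[[0,0,0,0,0,0.01,1],[0,0,0,0,0,0.005,1],[0,0,0,0,0,0.003,1],[0,0,0,0,0,0,1],[0,0,0,0,0,0,1]]]'

```text
time_s: 22.67
ee_pos: [465.0, -377.6, 110.9]
ee_rot: [0.001, 0.707, 0.707, 0.0]
ft_force: [0.8, 0.3, -0.5]
finger_gap: 56.6
```

Still 22 mm to go down to 88.8.

>>> drive_tool --increments '[[[0,0,0,0,0,0.005,1],[0,0,0,0,0,0.005,1],[0,0,0,0,0,0.004,1],[0,0,0,0,0,0.003,1],[0,0,0,0,0,0.001,1]]]'

```text
time_s: 23.08
ee_pos: [464.1, -377.2, 91.6]
ee_rot: [-0.0, 0.707, 0.707, -0.0]
ft_force: [0.4, 0.5, -0.1]
finger_gap: 56.2
```

>>> drive_tool --increments '[[[0,0,0,0,0,0.001,1],[0,0,0,0,0,0.001,1],[0,0,0,0,0,0.001,1],[0,0,0,0,0,0.001,1],[0,0,0,0,0,0,1]]]'

```text
time_s: 23.5
ee_pos: [464.6, -377.5, 88.8]
ee_rot: [0.0, 0.707, 0.707, -0.0]
ft_force: [-1.5, 0.6, 2.7]
finger_gap: 56.3
```

Contact (force now upward). Releasing and lifting off.

>>> drive_tool --increments '[[[0,0,0,0,0,0,0.2],[0,0,0,0,0,0,-0.2],[0,0,0,0,0,0,-0.6],[0,0,0,0,0,0,-1],[0,0,0,0,0,0,-1]]]'

```text
time_s: 23.92
ee_pos: [464.5, -377.4, 88.1]
ee_rot: [0.0, 0.707, 0.707, 0.0]
ft_force: [1.0, 0.7, -0.4]
finger_gap: 85.1
```

>>> drive_tool --increments '[[[0,0,0,0,0,-0.01,-1],[0,0,0,0,0,-0.03,-1],[0,0,0,0,0,-0.035,-1],[0,0,0,0,0,-0.035,-1],[0,0,0,0,0,-0.035,-1]]]'

```text
time_s: 24.33
ee_pos: [464.3, -377.1, 235.4]
ee_rot: [-0.0, 0.707, 0.707, 0.0]
ft_force: [0.6, -1.0, -0.8]
finger_gap: 85.4
```

```bash
python3 - <<'E'
from h import *
o,f=wrist();print(o["ee_pos"]);save(f["pixels"],(0,0,640,480),1.2,"w6",[(circ(f,0,(464.6,-377.5),29,106,0),(0,0,255))])
E
```

```text
[ 464.30740741 -377.0517372   235.43238239]
```

View pics/w6.png

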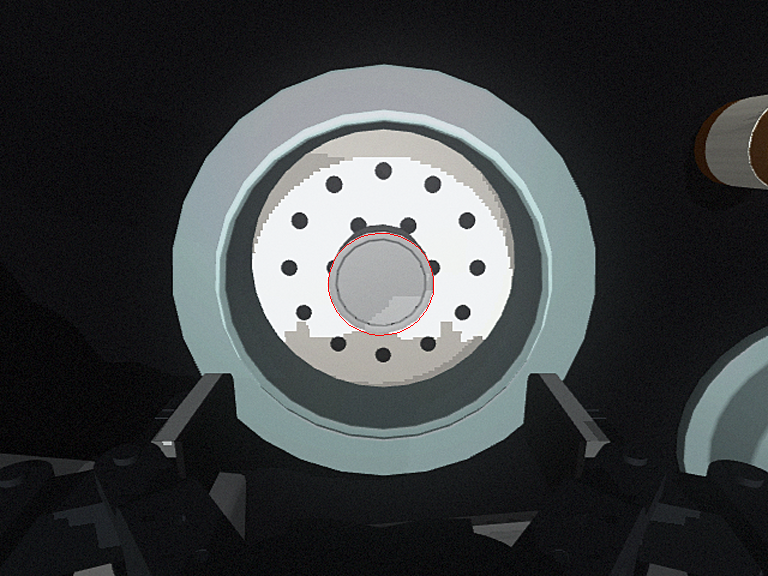

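The tin sits centred on the porcelain plate (380,283). Next, the crucible.

>>> drive_tool --increments '[[[0,0,0,0.02,0.002,0,-1],[0,0,0,0.036,0.004,0,-1],[0,0,0,0.036,0.004,0,-1],[0,0,0,0.036,0.004,0,-1],[0,0,0,0.036,0.004,0,-1]]]'

```text
time_s: 24.8
ee_pos: [482.6, -211.9, 233.8]
ee_rot: [0.0, 0.708, 0.707, 0.0]
ft_force: [1.2, 0.4, -0.6]
finger_gap: 85.5
```

>>> drive_tool --increments '[[[0,0,0,0.036,0.004,0,-1],[0,0,0,0.036,0.004,0,-1],[0,0,0,0.036,0.004,0,-1],[0,0,0,0.036,0.004,0,-1],[0,0,0,0.036,0.004,0,-1]]]'

```text
time_s: 25.22
ee_pos: [502.7, -31.7, 233.8]
ee_rot: [0.0, 0.707, 0.707, 0.0]
ft_force: [0.4, -0.1, -1.4]
finger_gap: 85.3
```

>>> drive_tool --increments '[[[0,0,0,0.036,0.004,0,-1],[0,0,0,0.036,0.004,0,-1],[0,0,0,0.036,0.004,0,-1],[0,0,0,0.036,0.004,0,-1],[0,0,0,0.036,0.004,0,-1]]]'

```text
time_s: 25.63
ee_pos: [522.8, 148.4, 233.8]
ee_rot: [0.0, 0.707, 0.707, 0.0]
ft_force: [1.3, -0.6, 0.4]
finger_gap: 85.4
```

>>> drive_tool --increments '[[[0,0,0,0.036,0.004,0,-1],[0,0,0,0.036,0.004,0,-1],[0,0,0,0.036,0.004,0,-1],[0,0,0,0.036,0.004,0,-1],[0,0,0,0.036,0.004,0,-1]]]'

```text
time_s: 26.05
ee_pos: [542.8, 328.4, 233.7]
ee_rot: [0.0, 0.707, 0.707, 0.0]
ft_force: [1.3, 0.2, 0.1]
finger_gap: 85.5
```

>>> drive_tool --increments '[[[0,0,0,0.03,0.004,0,-1],[0,0,0,0.02,0.003,0,-1],[0,0,0,0,0,0,-1],[0,0,0,0,0,0,-1],[0,0,0,0,0,0,-1]]]'

```text
time_s: 26.47
ee_pos: [550.2, 375.2, 233.2]
ee_rot: [0.001, 0.708, 0.707, -0.001]
ft_force: [0.7, -0.5, 0.3]
finger_gap: 86.0
```

```bash
python3 - <<'E'
from h import *
o,f=wrist();print(o["ee_pos"],o["joints"].round(2));save(f["pixels"],(0,0,640,480),1.2,"w7",[(circ(f,0,(551,388),23,52,0),(0,0,255)),(circ(f,0,(452,324),32,98,0),(0,255,255)),(circ(f,0,(451,430),18,126,0),(0,255,255))])
E
```

```text
[550.1687368  375.17046767 233.17975147] [-0.43  0.79 -0.46  1.43  0.38  1.01 -0.98]
```

View pics/w7.png

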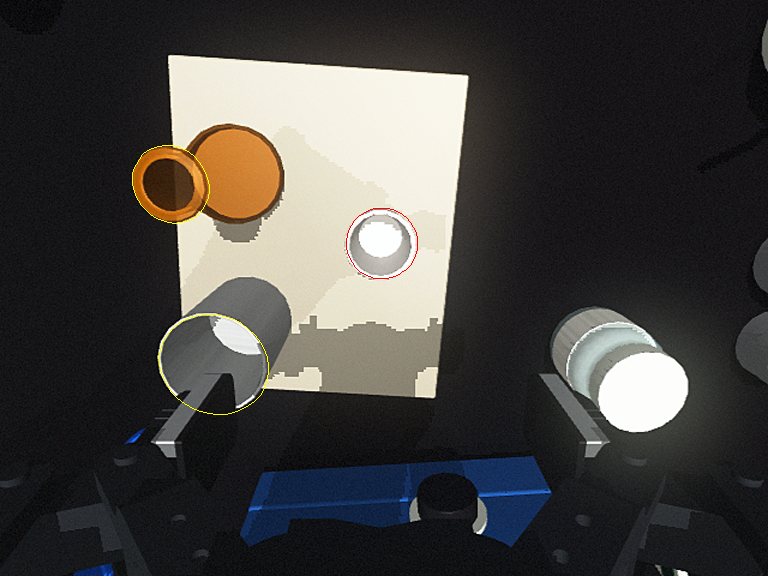

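>>> drive_tool --increments '[[[0,0,0,0.005,0.001,0.01,-1],[0,0,0,0.005,0,0.03,-1],[0,0,0,0,0,0.035,-1],[0,0,0,0,0,0.03,-1],[0,0,0,0,0,0.02,-1]]]'

```text
time_s: 26.93
ee_pos: [550.0, 384.1, 104.5]
ee_rot: [0.0, 0.708, 0.707, -0.002]
ft_force: [0.0, -1.0, -0.4]
finger_gap: 85.3
```

>>> drive_tool --increments '[[[0,0,0,0,0,0.01,-1],[0,0,0,0,0,0,-1],[0,0,0,0,0,0,-1],[0,0,0,0,0,0,-1],[0,0,0,0,0,0,-1]]]'

```text
time_s: 27.35
ee_pos: [552.0, 387.4, 100.2]
ee_rot: [0.0, 0.707, 0.707, 0.002]
ft_force: [-0.6, 0.3, -0.1]
finger_gap: 85.5
```

>>> drive_tool --increments '[[[0,0,0,0,0,0.015,-1],[0,0,0,0,0,0.02,-1],[0,0,0,0,0,0.015,-1],[0,0,0,0,0,0.01,-1],[0,0,0,0,0,0,-1]]]'

```text
time_s: 27.77
ee_pos: [549.6, 385.2, 35.4]
ee_rot: [-0.0, 0.707, 0.707, -0.002]
ft_force: [-0.2, -0.5, -0.1]
finger_gap: 85.3
```

>>> drive_tool --increments '[[[0,0,0,0,0,0.004,-1],[0,0,0,0,0,0.003,-1],[0,0,0,0,0,0,-1],[0,0,0,0,0,0,-0.5],[0,0,0,0,0,0,0]]]'

```text
time_s: 28.18
ee_pos: [551.4, 386.8, 31.9]
ee_rot: [0.0, 0.707, 0.707, 0.001]
ft_force: [0.3, -0.9, -0.8]
finger_gap: 63.4
```

>>> drive_tool --increments '[[[0,0,0,0,0,0,0.2],[0,0,0,0,0,0,0.5],[0,0,0,0,0,0,1],[0,0,0,0,0,0,1],[0,0,0,0,0,0,1]]]'

```text
time_s: 28.6
ee_pos: [551.3, 386.8, 32.1]
ee_rot: [0.0, 0.707, 0.707, 0.0]
ft_force: [-2.0, -1.3, 5.5]
finger_gap: 43.2
```

>>> drive_tool --increments '[[[0,0,0,0,0,0,1],[0,0,0,0,0,0,1],[0,0,0,0,0,0,1],[0,0,0,0,0,0,1],[0,0,0,0,0,0,1]]]'

```text
time_s: 29.02
ee_pos: [551.3, 386.8, 32.1]
ee_rot: [0.0, 0.707, 0.707, 0.0]
ft_force: [-1.0, -0.9, 6.1]
finger_gap: 43.2
```

>>> drive_tool --increments '[[[0,0,0,0,0,-0.01,1],[0,0,0,0,0,-0.02,1],[0,0,0,0,0,-0.035,1],[0,0,0,0,0,-0.04,1],[0,0,0,0,0,-0.035,1]]]'

```text
time_s: 29.43
ee_pos: [550.9, 386.5, 173.4]
ee_rot: [-0.0, 0.707, 0.707, 0.0]
ft_force: [1.3, 1.2, 0.4]
finger_gap: 43.3
```

>>> drive_tool --increments '[[[0,0,0,-0.01,0.001,-0.01,1],[0,0,0,-0.025,0.002,0,1],[0,0,0,-0.035,0.003,0,1],[0,0,0,-0.035,0.003,0,1],[0,0,0,-0.035,0.003,0,1]]]'

```text
time_s: 29.85
ee_pos: [562.7, 244.8, 181.4]
ee_rot: [0.0, 0.707, 0.707, -0.0]
ft_force: [1.0, -0.3, -0.6]
finger_gap: 43.3
```

>>> drive_tool --increments '[[[0,0,0,-0.035,0.003,0,1],[0,0,0,-0.035,0.003,0,1],[0,0,0,-0.035,0.003,0,1],[0,0,0,-0.035,0.003,0,1],[0,0,0,-0.03,0.003,0,1]]]'

```text
time_s: 30.27
ee_pos: [577.5, 73.1, 181.3]
ee_rot: [0.0, 0.708, 0.706, -0.001]
ft_force: [0.6, 0.1, -0.4]
finger_gap: 43.1
```

>>> drive_tool --increments '[[[0,0,0,-0.025,0.001,0,1],[0,0,0,-0.015,0,0,1],[0,0,0,0,0,0,1],[0,0,0,0,0,0,1],[0,0,0,0,0,0,1]]]'

```text
time_s: 30.68
ee_pos: [578.7, 38.2, 181.5]
ee_rot: [-0.0, 0.707, 0.707, 0.001]
ft_force: [-0.2, 0.7, -0.7]
finger_gap: 43.1
```

>>> drive_tool --increments '[[[0,0,0,0,0,0,1],[0,0,0,0,0,0,1],[0,0,0,0,0,0,1],[0,0,0,0,0,0,1],[0,0,0,0,0,0,1]]]'

```text
time_s: 31.1
ee_pos: [578.7, 37.0, 181.3]
ee_rot: [-0.0, 0.707, 0.707, -0.0]
ft_force: [0.3, -0.4, -0.8]
finger_gap: 43.4
```

>>> drive_tool --increments '[[[0,0,0,0,0.001,0.01,1],[0,0,0,0,0,0.02,1],[0,0,0,0,0,0.025,1],[0,0,0,0,0,0.015,1],[0,0,0,0,0,0.005,1]]]'

```text
time_s: 31.52
ee_pos: [577.9, 36.0, 103.2]
ee_rot: [-0.001, 0.707, 0.707, -0.002]
ft_force: [-0.1, -0.3, -0.3]
finger_gap: 43.2
```

>>> drive_tool --increments '[[[0,0,0,0,0,0.003,1],[0,0,0,0,0,0.002,1],[0,0,0,0,0,0,1],[0,0,0,0,0,0,1],[0,0,0,0,0,0,1]]]'

```text
time_s: 31.93
ee_pos: [580.4, 36.6, 102.1]
ee_rot: [0.001, 0.707, 0.707, 0.001]
ft_force: [-0.7, -0.8, -1.5]
finger_gap: 43.3
```

>>> drive_tool --increments '[[[0,0,0,0,0,0.004,1],[0,0,0,0,0,0.003,1],[0,0,0,0,0,0.002,1],[0,0,0,0,0,0.001,1],[0,0,0,0,0,0.001,1]]]'

```text
time_s: 32.35
ee_pos: [579.7, 36.4, 91.9]
ee_rot: [0.001, 0.707, 0.707, -0.0]
ft_force: [-7.3, -1.8, 23.0]
finger_gap: 43.1
```

>>> drive_tool --increments '[[[0,0,0,0,0,0,1],[0,0,0,0,0,0,1],[0,0,0,0,0,0,1],[0,0,0,0,0,0,1],[0,0,0,0,0,0,1]]]'

```text
time_s: 32.77
ee_pos: [579.7, 36.4, 91.9]
ee_rot: [0.001, 0.707, 0.707, -0.0]
ft_force: [-4.1, -1.0, 14.5]
finger_gap: 43.4
```

>>> drive_tool --increments '[[[0,0,0,0,0,-0.001,1],[0,0,0,0,0,0,1],[0,0,0,0,0,0,0.5],[0,0,0,0,0,0,0.2],[0,0,0,0,0,0,-0.3]]]'

```text
time_s: 33.18
ee_pos: [579.9, 36.6, 91.5]
ee_rot: [0.0, 0.707, 0.707, 0.0]
ft_force: [-0.9, 0.0, -0.5]
finger_gap: 53.7
```

>>> drive_tool --increments '[[[0,0,0,0,0,0,-1],[0,0,0,0,0,0,-1],[0,0,0,0,0,-0.01,-1],[0,0,0,0,0,-0.03,-1],[0,0,0,0,0,-0.03,-1]]]'

```text
time_s: 33.6
ee_pos: [578.7, 36.4, 161.4]
ee_rot: [-0.001, 0.707, 0.707, -0.001]
ft_force: [0.9, 0.0, 0.2]
finger_gap: 85.2
```

>>> drive_tool --increments '[[[0,0,0,0,0,-0.04,-1],[0,0,0,0,0,-0.03,-1],[0,0,0,0,0,0,-1],[0,0,0,0,0,0,-1],[0,0,0,0,0,0,-1]]]'

```text
time_s: 34.02
ee_pos: [579.3, 36.1, 231.1]
ee_rot: [-0.0, 0.707, 0.707, -0.001]
ft_force: [-0.5, 0.4, -0.5]
finger_gap: 85.2
```

```bash
python3 - <<'E'
from h import *
o,f=wrist();print(o["ee_pos"],o["joints"].round(2));save(f["pixels"],(0,0,640,480),1.2,"w8",[(circ(f,0,(579.5,37),23,112,0),(0,0,255)),(circ(f,0,(579.5,37),18,70,0),(0,255,255))])
E
```

```text
[579.26316176  36.11098814 231.06182994] [ 0.16  0.69 -0.53  1.71  0.43  0.87 -0.55]
```

View pics/w8.png

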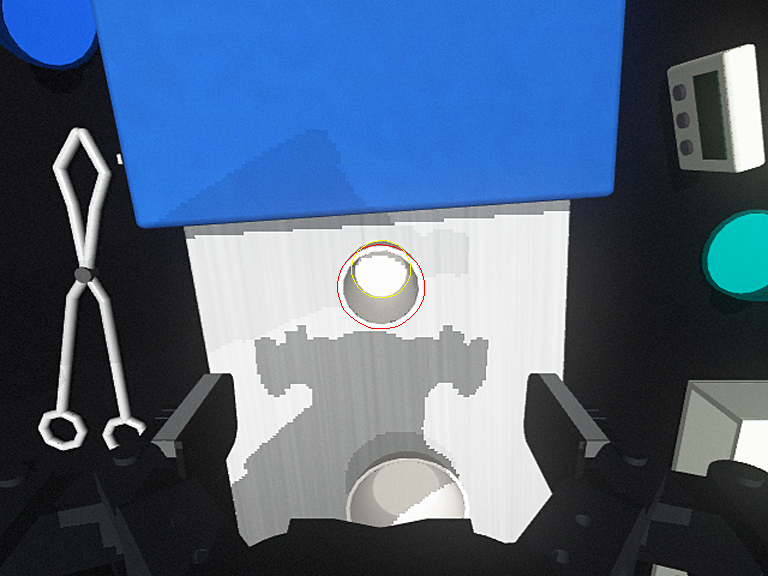

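The crucible stands upright on the tin's former spot (381,285). Now the flask goes back.

>>> drive_tool --increments '[[[0,0,0,0.02,-0.007,0,-1],[0,0,0,0.035,-0.011,0,-1],[0,0,0,0.035,-0.011,0,-1],[0,0,0,0.035,-0.011,0,-1],[0,0,0,0.035,-0.011,0,-1]]]'

```text
time_s: 34.48
ee_pos: [527.3, 197.4, 229.7]
ee_rot: [-0.001, 0.707, 0.707, -0.002]
ft_force: [0.9, 0.7, -0.1]
finger_gap: 85.5
```

>>> drive_tool --increments '[[[0,0,0,0.035,-0.011,0,-1],[0,0,0,0.035,-0.011,0,-1],[0,0,0,0.035,-0.011,0,-1],[0,0,0,0.035,-0.011,0,-1],[0,0,0,0.035,-0.011,0,-1]]]'

```text
time_s: 34.9
ee_pos: [472.5, 372.4, 229.5]
ee_rot: [0.0, 0.707, 0.707, -0.002]
ft_force: [1.5, 0.1, 0.1]
finger_gap: 85.3
```

>>> drive_tool --increments '[[[0,0,0,0.035,-0.012,0,-1],[0,0,0,0.02,-0.008,0,-1],[0,0,0,0.006,-0.002,0,-1],[0,0,0,0,0,0,-1],[0,0,0,0,0,0,-1]]]'

```text
time_s: 35.32
ee_pos: [452.3, 431.0, 229.8]
ee_rot: [0.001, 0.707, 0.707, -0.002]
ft_force: [-0.4, 0.6, -0.5]
finger_gap: 85.4
```

>>> drive_tool --increments '[[[0,0,0,0,0,0,-1],[0,0,0,0,0,0.02,-1],[0,0,0,0,0,0.03,-1],[0,0,0,0,0,0.02,-1],[0,0,0,0,0,0,-1]]]'

```text
time_s: 35.73
ee_pos: [451.8, 427.7, 157.0]
ee_rot: [0.001, 0.708, 0.706, -0.005]
ft_force: [-0.3, -1.0, -0.9]
finger_gap: 85.5
```

>>> drive_tool --increments '[[[0,0,0,0.001,0,0.015,-1],[0,0,0,0,0,0.02,-1],[0,0,0,0,0,0.015,-1],[0,0,0,0,0,0.005,-1],[0,0,0,0,0,0,-1]]]'

```text
time_s: 36.15
ee_pos: [452.7, 432.2, 105.9]
ee_rot: [0.0, 0.708, 0.706, -0.001]
ft_force: [0.1, 0.4, 1.0]
finger_gap: 85.2
```

>>> drive_tool --increments '[[[0,0,0,0,0,0,-0.5],[0,0,0,0,0,0,0],[0,0,0,0,0,0,0.2],[0,0,0,0,0,0,0.6],[0,0,0,0,0,0,1]]]'

```text
time_s: 36.57
ee_pos: [452.2, 434.0, 107.0]
ee_rot: [-0.0, 0.707, 0.707, 0.001]
ft_force: [0.3, -0.2, 3.7]
finger_gap: 28.6
```

>>> drive_tool --increments '[[[0,0,0,0,0,0,1],[0,0,0,0,0,0,1],[0,0,0,0,0,0,1],[0,0,0,0,0,0,1],[0,0,0,0,0,0,1]]]'

```text
time_s: 36.98
ee_pos: [452.4, 434.1, 107.1]
ee_rot: [0.0, 0.707, 0.707, 0.001]
ft_force: [-1.2, -0.6, 5.7]
finger_gap: 28.4
```

>>> drive_tool --increments '[[[0,0,0,0,0,-0.01,1],[0,0,0,0,0,-0.02,1],[0,0,0,0,0,-0.035,1],[0,0,0,0,0,-0.035,1],[0,0,0,0,0,-0.035,1]]]'

```text
time_s: 37.4
ee_pos: [451.5, 433.0, 242.5]
ee_rot: [-0.0, 0.707, 0.707, -0.001]
ft_force: [0.2, 0.8, -1.3]
finger_gap: 28.7
```

>>> drive_tool --increments '[[[0,0,0,-0.01,0.001,-0.005,1],[0,0,0,-0.02,0.003,0,1],[0,0,0,-0.03,0.004,0,1],[0,0,0,-0.03,0.004,0,1],[0,0,0,-0.03,0.004,0,1]]]'

```text
time_s: 37.82
ee_pos: [467.6, 311.8, 246.1]
ee_rot: [0.0, 0.707, 0.707, -0.001]
ft_force: [1.1, -0.3, -1.5]
finger_gap: 28.1
```

>>> drive_tool --increments '[[[0,0,0,-0.03,0.004,0,1],[0,0,0,-0.03,0.004,0,1],[0,0,0,-0.03,0.004,0,1],[0,0,0,-0.03,0.004,0,1],[0,0,0,-0.03,0.004,0,1]]]'

```text
time_s: 38.23
ee_pos: [487.4, 161.7, 246.2]
ee_rot: [-0.0, 0.707, 0.707, -0.0]
ft_force: [2.1, -0.1, -2.2]
finger_gap: 28.6
```

>>> drive_tool --increments '[[[0,0,0,-0.03,0.005,0,1],[0,0,0,-0.03,0.005,0,1],[0,0,0,-0.03,0.005,0,1],[0,0,0,-0.03,0.005,0,1],[0,0,0,-0.02,0.003,0,1]]]'

```text
time_s: 38.65
ee_pos: [510.4, 19.4, 246.0]
ee_rot: [0.0, 0.709, 0.706, -0.001]
ft_force: [-0.5, 0.1, -1.4]
finger_gap: 28.3
```

>>> drive_tool --increments '[[[0,0,0,-0.005,0.001,0,1],[0,0,0,0,0,0,1],[0,0,0,0,0,0,1],[0,0,0,0,0,0,1],[0,0,0,0,0,0,1]]]'

```text
time_s: 39.07
ee_pos: [511.6, 20.5, 246.4]
ee_rot: [-0.0, 0.706, 0.708, 0.0]
ft_force: [0.4, 0.8, -1.7]
finger_gap: 28.4
```

>>> drive_tool --increments '[[[0,0,0,-0.002,0,0.01,1],[0,0,0,0,0,0.02,1],[0,0,0,0,0,0.02,1],[0,0,0,0,0,0.012,1],[0,0,0,0,0,0.005,1]]]'

```text
time_s: 39.48
ee_pos: [510.3, 16.9, 177.0]
ee_rot: [-0.001, 0.707, 0.707, -0.001]
ft_force: [0.8, -0.1, -1.8]
finger_gap: 27.8
```

>>> drive_tool --increments '[[[0,0,0,0,0,0,1],[0,0,0,0,0,0,1],[0,0,0,0,0,0,1],[0,0,0,0,0,0,1],[0,0,0,0,0,0,1]]]'

```text
time_s: 39.9
ee_pos: [512.2, 16.6, 180.0]
ee_rot: [0.001, 0.707, 0.707, 0.001]
ft_force: [-0.5, 0.6, -1.3]
finger_gap: 28.2
```

```bash
python3 - <<'E'
from h import *
o,f=wrist();print(o["ee_pos"])
f=grab_frame("scene");save(f["pixels"],(230,150,480,350),3,"s4",[(circ(f,0,(510.5,12.5),33,70,0),(0,255,0)),(circ(f,0,(579.5,37),23,112,0),(0,0,255))])
E
```

```text
[512.23572184  16.62073487 179.96987257]
```

View pics/s4.png

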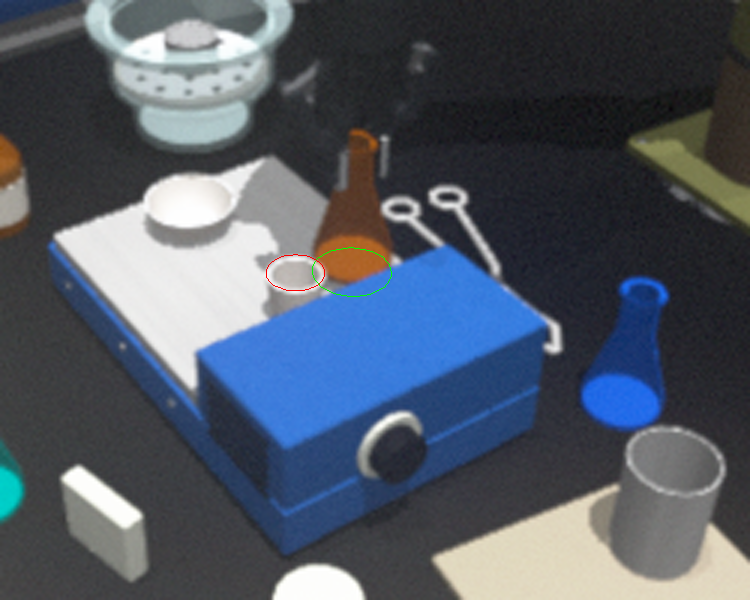

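>>> drive_tool --increments '[[[0,0,0,0,0,0.004,1],[0,0,0,0,0,0.004,1],[0,0,0,0,0,0.002,1],[0,0,0,0,0,0.001,1],[0,0,0,0,0,0,1]]]'

```text
time_s: 40.42
ee_pos: [511.5, 16.5, 167.9]
ee_rot: [-0.0, 0.707, 0.707, -0.0]
ft_force: [0.6, -0.9, -1.4]
finger_gap: 27.9
```

>>> drive_tool --increments '[[[0,0,0,0,0,0.001,1],[0,0,0,0,0,0,1],[0,0,0,0,0,0,1],[0,0,0,0,0,0,1],[0,0,0,0,0,0,1]]]'

```text
time_s: 40.83
ee_pos: [511.8, 16.6, 167.4]
ee_rot: [0.0, 0.707, 0.707, 0.0]
ft_force: [-0.1, -0.2, -1.5]
finger_gap: 28.4
```

>>> drive_tool --increments '[[[0,0,0,0,0,0.001,1],[0,0,0,0,0,0,1],[0,0,0,0,0,0,1],[0,0,0,0,0,0,1],[0,0,0,0,0,0,1]]]'

```text
time_s: 41.25
ee_pos: [511.8, 16.6, 167.0]
ee_rot: [0.0, 0.707, 0.707, 0.0]
ft_force: [-2.1, 0.1, 6.7]
finger_gap: 28.3
```

Contact. Releasing, then on to the beaker.

>>> drive_tool --increments '[[[0,0,0,0,0,0,0.6],[0,0,0,0,0,0,0.2],[0,0,0,0,0,0,-0.5],[0,0,0,0,0,0,-1],[0,0,0,0,0,0,-1]]]'

```text
time_s: 41.67
ee_pos: [511.8, 16.6, 166.2]
ee_rot: [0.0, 0.707, 0.707, -0.0]
ft_force: [-0.2, -0.0, -0.3]
finger_gap: 68.9
```

>>> drive_tool --increments '[[[0,0,0,0,0,0,-1],[0,0,0,0,0,-0.01,-1],[0,0,0,0,0,-0.02,-1],[0,0,0,0,0,-0.03,-1],[0,0,0,0,0,-0.02,-1]]]'

```text
time_s: 42.08
ee_pos: [512.1, 17.0, 248.7]
ee_rot: [0.0, 0.707, 0.707, 0.001]
ft_force: [0.5, 0.3, -0.1]
finger_gap: 85.5
```

```bash
python3 - <<'E'
from h import *
o,f=wrist();print(o["ee_pos"]);save(f["pixels"],(0,0,640,480),1.2,"w9",[(circ(f,0,(510.5,12.5),18,186,0),(0,255,0)),(circ(f,0,(510.5,12.5),33,70,0),(0,255,0))])
E
```

```text
[512.13485289  17.01824162 248.69761855]
```

View pics/w9.png

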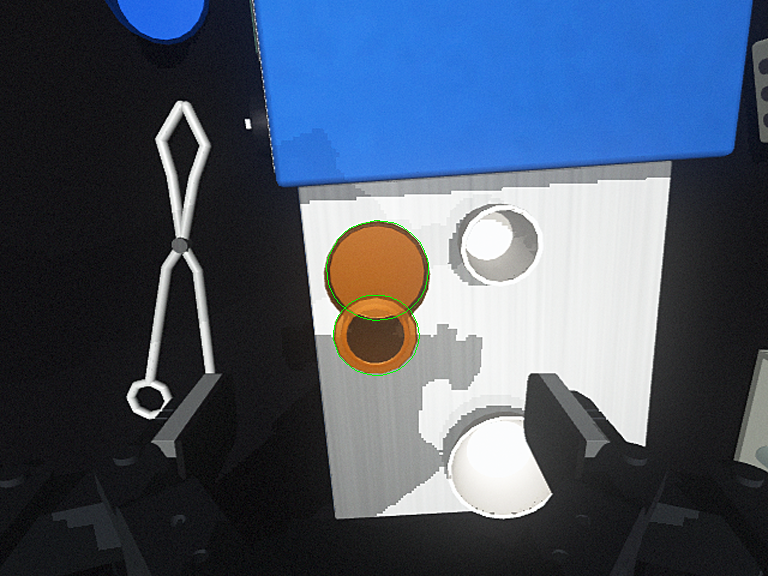

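The flask is back on its original circles (376,335). Now the beaker.

>>> drive_tool --increments '[[[0,0,0,0.02,-0.005,0,-1],[0,0,0,0.035,-0.007,0,-1],[0,0,0,0.035,-0.007,0,-1],[0,0,0,0.035,-0.007,0,-1],[0,0,0,0.035,-0.007,0,-1]]]'

```text
time_s: 42.55
ee_pos: [478.4, 178.0, 246.9]
ee_rot: [0.0, 0.708, 0.707, 0.0]
ft_force: [-0.1, 0.8, 0.1]
finger_gap: 85.2
```

>>> drive_tool --increments '[[[0,0,0,0.035,-0.007,0,-1],[0,0,0,0.035,-0.007,0,-1],[0,0,0,0.035,-0.007,0,-1],[0,0,0,0.03,-0.005,0,-1],[0,0,0,0.012,-0.002,0,-1]]]'

```text
time_s: 42.97
ee_pos: [448.8, 329.7, 247.3]
ee_rot: [-0.002, 0.705, 0.709, 0.002]
ft_force: [0.4, 0.9, 0.1]
finger_gap: 85.4
```

>>> drive_tool --increments '[[[0,0,0,0,0,0,-1],[0,0,0,0,0,0.01,-1],[0,0,0,0,0,0.03,-1],[0,0,0,0,0,0.03,-1],[0,0,0,0,0,0.02,-1]]]'

```text
time_s: 43.38
ee_pos: [451.2, 319.3, 153.6]
ee_rot: [0.001, 0.709, 0.706, -0.002]
ft_force: [-0.6, 0.2, -0.5]
finger_gap: 85.5
```

>>> drive_tool --increments '[[[0,0,0,0,0,0.01,-1],[0,0,0,0,0,0,-1],[0,0,0,0,0,0,-1],[0,0,0,0,0,0,-1],[0,0,0,0,0,0,-1]]]'

```text
time_s: 43.8
ee_pos: [451.9, 324.0, 147.6]
ee_rot: [0.0, 0.708, 0.707, 0.001]
ft_force: [-0.3, 0.2, -1.5]
finger_gap: 85.5
```

Exactly over it. I'll descend about 67 mm to z ≈ 80.

>>> drive_tool --increments '[[[0,0,0,0,0,0.015,-1],[0,0,0,0,0,0.02,-1],[0,0,0,0,0,0.02,-1],[0,0,0,0,0,0.01,-1],[0,0,0,0,0,0.002,-1]]]'

```text
time_s: 44.22
ee_pos: [450.6, 323.2, 78.4]
ee_rot: [0.0, 0.707, 0.707, -0.001]
ft_force: [-0.1, -0.0, 0.0]
finger_gap: 85.3
```

>>> drive_tool --increments '[[[0,0,0,0,0,0,-1],[0,0,0,0,0,0,-1],[0,0,0,0,0,0,-0.6],[0,0,0,0,0,0,-0.2],[0,0,0,0,0,0,0.2]]]'

```text
time_s: 44.63
ee_pos: [451.5, 324.1, 80.8]
ee_rot: [0.0, 0.707, 0.707, 0.001]
ft_force: [-1.4, -0.2, 7.5]
finger_gap: 62.7
```

>>> drive_tool --increments '[[[0,0,0,0,0,0,1],[0,0,0,0,0,0,1],[0,0,0,0,0,0,1],[0,0,0,0,0,0,1],[0,0,0,0,0,0,1]]]'

```text
time_s: 45.05
ee_pos: [451.4, 324.1, 80.8]
ee_rot: [0.0, 0.707, 0.707, 0.001]
ft_force: [-1.0, -0.2, 6.4]
finger_gap: 62.2
```

>>> drive_tool --increments '[[[0,0,0,0,0,-0.01,1],[0,0,0,0,0,-0.025,1],[0,0,0,0,0,-0.035,1],[0,0,0,0,0,-0.04,1],[0,0,0,0,0,-0.035,1]]]'

```text
time_s: 45.47
ee_pos: [450.7, 323.6, 227.0]
ee_rot: [-0.0, 0.707, 0.707, 0.0]
ft_force: [1.7, -0.1, -1.1]
finger_gap: 62.6
```

>>> drive_tool --increments '[[[0,0,0,-0.01,0.007,-0.005,1],[0,0,0,-0.02,0.013,0,1],[0,0,0,-0.03,0.02,0,1],[0,0,0,-0.03,0.02,0,1],[0,0,0,-0.03,0.02,0,1]]]'

```text
time_s: 45.88
ee_pos: [531.4, 202.2, 230.4]
ee_rot: [0.0, 0.707, 0.707, 0.0]
ft_force: [0.8, 0.2, -1.2]
finger_gap: 62.5
```

>>> drive_tool --increments '[[[0,0,0,-0.03,0.02,0,1],[0,0,0,-0.03,0.02,0,1],[0,0,0,-0.03,0.02,0,1],[0,0,0,-0.03,0.02,0,1],[0,0,0,-0.03,0.02,0,1]]]'

```text
time_s: 46.3
ee_pos: [631.2, 51.6, 230.2]
ee_rot: [0.0, 0.707, 0.707, 0.0]
ft_force: [0.9, -0.5, -0.7]
finger_gap: 62.4
```

>>> drive_tool --increments '[[[0,0,0,-0.02,0.013,0,1],[0,0,0,-0.01,0.005,0,1],[0,0,0,0,0,0,1],[0,0,0,0,0,0,1],[0,0,0,0,0,0,1]]]'

```text
time_s: 46.72
ee_pos: [647.5, 26.5, 229.7]
ee_rot: [-0.001, 0.706, 0.708, 0.0]
ft_force: [-0.3, -0.8, -1.4]
finger_gap: 62.7
```

>>> drive_tool --increments '[[[0,0,0,0,0,0,1],[0,0,0,0,0,0,1],[0,0,0,0,0,0,1],[0,0,0,0,0,0,1],[0,0,0,0,0,0,1]]]'

```text
time_s: 47.13
ee_pos: [648.6, 23.9, 229.3]
ee_rot: [0.0, 0.707, 0.707, -0.0]
ft_force: [-0.1, 0.3, -1.1]
finger_gap: 62.6
```

>>> drive_tool --increments '[[[0,0,0,-0.003,0.001,0.01,1],[0,0,0,0,0,0.02,1],[0,0,0,0,0,0.02,1],[0,0,0,0,0,0.02,1],[0,0,0,0,0,0.008,1]]]'

```text
time_s: 47.55
ee_pos: [647.8, 19.5, 147.7]
ee_rot: [-0.001, 0.707, 0.707, -0.002]
ft_force: [-0.1, 0.4, -1.3]
finger_gap: 62.6
```

>>> drive_tool --increments '[[[0,0,0,0,0,0,1],[0,0,0,0,0,0,1],[0,0,0,0,0,0,1],[0,0,0,0,0,0,1],[0,0,0,0,0,0,1]]]'

```text
time_s: 47.97
ee_pos: [650.5, 20.6, 152.5]
ee_rot: [0.001, 0.707, 0.707, 0.001]
ft_force: [1.4, 0.4, -0.1]
finger_gap: 62.6
```

>>> drive_tool --increments '[[[0,0,0,0,0,0.004,1],[0,0,0,0,0,0.003,1],[0,0,0,0,0,0.002,1],[0,0,0,0,0,0.001,1],[0,0,0,0,0,0,1]]]'

```text
time_s: 48.38
ee_pos: [649.6, 20.5, 141.1]
ee_rot: [-0.0, 0.707, 0.707, -0.0]
ft_force: [-0.4, -0.3, -1.1]
finger_gap: 62.5
```

>>> drive_tool --increments '[[[0,0,0,0,0,0.001,1],[0,0,0,0,0,0,1],[0,0,0,0,0,0,1],[0,0,0,0,0,0,1],[0,0,0,0,0,0,1]]]'

```text
time_s: 48.8
ee_pos: [649.8, 20.5, 140.9]
ee_rot: [0.0, 0.707, 0.707, 0.0]
ft_force: [-2.4, -0.2, 5.8]
finger_gap: 62.3
```

Contact. Release and retreat upward.

>>> drive_tool --increments '[[[0,0,0,0,0,0,0.3],[0,0,0,0,0,0,0],[0,0,0,0,0,0,-0.5],[0,0,0,0,0,0,-1],[0,0,0,0,0,0,-1]]]'

```text
time_s: 49.22
ee_pos: [649.9, 20.5, 140.0]
ee_rot: [0.0, 0.707, 0.707, 0.0]
ft_force: [-1.3, 0.3, 0.7]
finger_gap: 84.7
```

>>> drive_tool --increments '[[[0,0,0,0,0,-0.01,-1],[0,0,0,0,0,-0.03,-1],[0,0,0,0,0,-0.035,-1],[0,0,0,0,0,-0.035,-1],[0,0,0,0,0,-0.03,-1]]]'

```text
time_s: 49.63
ee_pos: [650.2, 20.8, 283.4]
ee_rot: [0.0, 0.707, 0.707, 0.001]
ft_force: [1.0, -0.0, 0.5]
finger_gap: 85.4
```

>>> drive_tool --increments '[[[0,0,0,-0.02,-0.01,0,-1],[0,0,0,-0.035,-0.015,0,-1],[0,0,0,-0.035,-0.015,0,-1],[0,0,0,-0.035,-0.015,0,-1],[0,0,0,-0.035,-0.015,0,-1]]]'

```text
time_s: 50.05
ee_pos: [578.9, -140.9, 281.1]
ee_rot: [0.001, 0.707, 0.707, 0.0]
ft_force: [0.6, -0.7, 0.3]
finger_gap: 85.2
```

>>> drive_tool --increments '[[[0,0,0,-0.035,-0.015,0,-1],[0,0,0,-0.035,-0.015,0,-1],[0,0,0,-0.02,0,0,-1],[0,0,0,0,0,0,-1],[0,0,0,0,0,0,-1]]]'

```text
time_s: 50.47
ee_pos: [549.3, -230.9, 280.8]
ee_rot: [0.0, 0.709, 0.706, 0.0]
ft_force: [-0.3, 0.5, -0.2]
finger_gap: 85.3
```

```bash
python3 - <<'E'
from h import *
o=sensors.get_obs();print(o["ee_pos"])
f=grab_frame("top");save(f["pixels"],(230,170,620,380),2,"t9",[(circ(f,0,(649,20.5),32,158,0),(0,0,255)),(circ(f,0,(510,12.5),18,186,0),(0,255,0)),(circ(f,0,(579.5,37),23,112,0),(255,0,255)),(circ(f,0,(464.6,-377),29,106,0),(0,0,255))])
a=cv2.imread("pics/top0.png").astype(int);b=f["pixels"][:,:,::-1].astype(int)
d=cv2.resize(np.clip(np.abs(a-b),0,255).astype(np.uint8)[170:320,230:440],None,fx=3.8,fy=3.8);cv2.imwrite("pics/d9.png",d)
for l in("beaker","flask","crucible","tin","dish"):print(l,[(round(x["score"],2),np.round(x["xyz"])) for x in place_of(l,f)])
f=grab_frame("scene");save(f["pixels"],(130,120,480,340),2.2,"s9")
E
```

```text
[ 549.34259532 -230.94713291  280.75482293]
beaker [(0.83, array([649.,  22.,  70.])), (0.75, array([580.,  38.,  66.]))]
flask [(0.66, array([364., 193.,  -6.])), (0.6, array([852.,  35.,   1.])), (0.58, array([508.,  13.,  72.]))]
crucible [(0.7, array([580.,  36.,  65.])), (0.64, array([649.,  20.,  71.]))]
tin [(0.55, array([ 466., -377.,   67.]))]
dish [(0.69, array([ 599., -118.,   70.])), (0.2, array([505., 384.,  -2.]))]
```

View pics/t9.png

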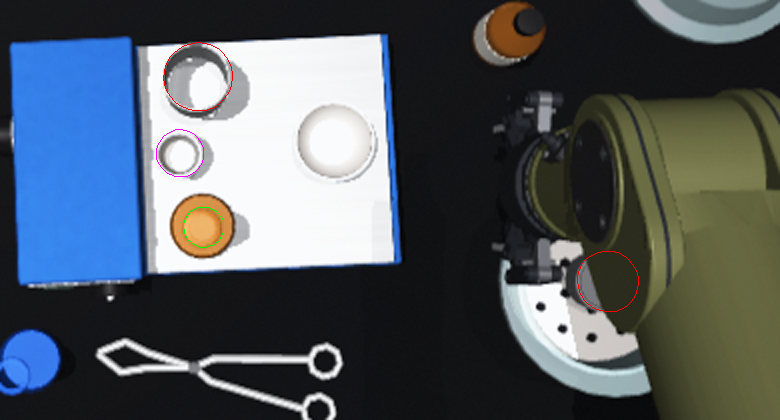

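View pics/d9.png

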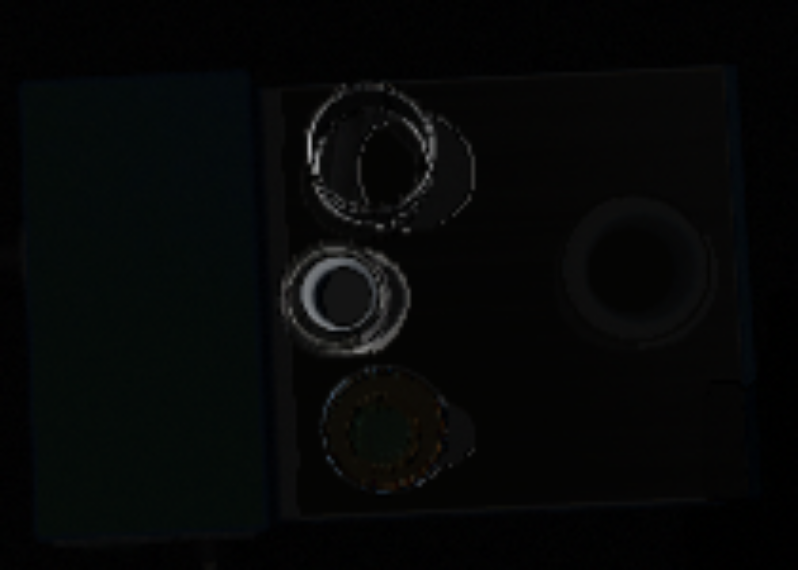

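View pics/s9.png

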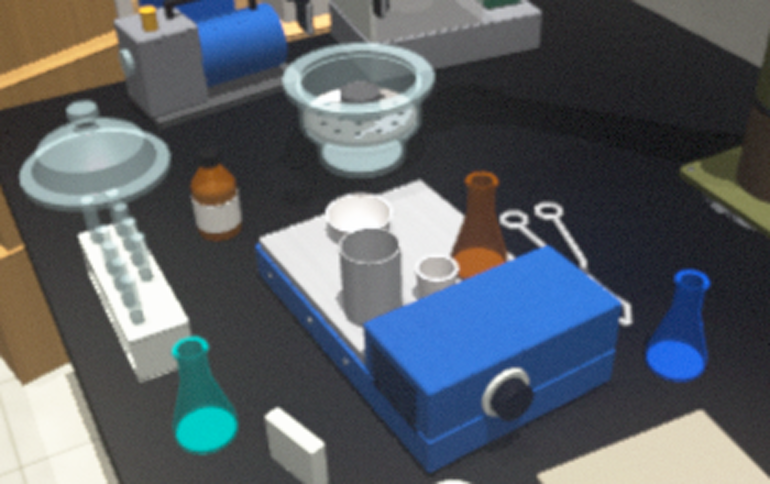

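All matches: the flask and beaker differ from the first picture by no more than about 1 px, and the dish is unmoved.

```bash
python3 -c "
from workcell import order
print(order.sign_off())"
```

```text
the job is handed in; nothing more can be done
None
```

The job is done and handed in at about 51 s of the 134 s allowed; the hand-in gives no verdict.

**What I did:** I stood the beaker and then the flask aside on the heat-proof board, and set the tin down in the desiccator. The crucible went into the tin's former place, and then the flask and the beaker went back where they had stood.

**Last checks, from the final top and scene pictures:**
- **Upright and released:** everything stands upright, and the gripper is open and clear of it all.
- **Tin:** found at (466, -377), about 2 mm from the plate's centre at roughly (465, -376). The arm partly hid it in the final top view, but a close wrist picture right after release showed it centred.
- **Crucible:** found at (580, 36), within about 2 mm of the tin's former place.
- **Flask and beaker:** they differ from the first picture by about 1 pixel, roughly 2 mm.
- **Dish:** it shows no shift from the first picture.

No check failed. The only rough spot was setting the crucible down: the wrist force reached about 23 N, so I eased up 1 mm before releasing it. In the last picture the networks also gave the crucible and the beaker each other's name as second guesses. The picture itself left no doubt which was which.

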